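# Sieve the valve balls out of the bottle caps

### The arm

A 6-joint arm with a two-finger parallel gripper is mounted at the origin on the work surface. World frame = base frame: x ahead of the robot, y to its left, z up, the work surface at z = 0. Lengths are in m, angles in degrees, forces in N, time in s.
With the tool pointing down it reaches from about 0.25 to 0.725 m from the base axis. Payload 9.7 kg.
Tool frame: the origin (TCP) lies at the very end of the fingers, on their centre line; the grasp point (between the pads) lies 19 mm behind it (bot.grip_point_offset is the distance from the TCP to the grasp point, in m); y points along the fingers, x is the direction in which the jaws open and shut, and the axes are right-handed (so a half turn about y gives the same grasp; the last joint's range is limited). The gripper opens to 85 mm and grips with 20 to 120 N. Pads are 22 mm wide; open, the fingers measure 114 mm over their backs; the gripper's body (76 mm by 85 mm) begins 54 mm behind the grasp point. The pads swing forward as they close: fully open they stand 13 mm farther back than shut.
Start: joints at [-63.197, 4.979, 10.078, 95.1, 0, 90], TCP at [0.248, -0.491, 0.231] pointing down, gripper open.
Joint ranges: [-179.16, 179.16], [-48.56, 103.87], [-65.8, 70.77], [-126.05, 130.52], [-82.76, 87.17], [-180, 180]. Speed limits (degrees/s): [127.2, 127.2, 147.25, 180, 180, 180].

### API

Orientations are given as [roll, pitch, yaw] about the fixed x, y, z axes, in that order (R = Rz(yaw) Ry(pitch) Rx(roll)).
In Python, from workcell import bot gives the robot as it stands.
- The arm moves only by the shell command python3 -m inch 'ROWS' [FORCE]. ROWS is JSON, a list of rows, each a list of 3 entries, a list of its own where there are three numbers: the shift along the tool's x, y, z in mm, then the turn, a rotation vector about the tool's x, y, z in rad, then the finger opening in mm, from 0 to 85.4. In form: [[[x, y, z], [ax, ay, az], grip], ...]. A call has 1 to 20 rows; each row is the pose to reach, as a shift and turn from the pose measured when the call began, along the tool's axes at that moment; what a row does not reach only later rows make up. A row lasts 1/10 s, in which the tool goes at most 50 mm and 8.59 degrees, less where a joint would pass 70% of its speed; a pose out of reach is approached as far as the arm can. A call with a gripper value outside its range is refused whole. The fingers move at their own pace and stop on an object; FORCE is the grip in N (left out, the last holds). Time passes only in rows, so rows that repeat a pose let the fingers close. It gives the time, the measured TCP pose, the force and the opening at its end, in the units of the state.
- bot.get_obs(): the state, without advancing time (a new reading comes with each control period).
- bot.camera(name): name is "scene" or "top" or "wrist"; returns a dict with "frame" (420x560x3 uint8, red, green, blue), "mtx" (3x3 intrinsics, pixels), "origin" and "orientation" of the camera in the world. Camera axes: x right, y down, z forward; pixel columns grow to the right and rows downward; lengths in m; the calibration is good to about 2 mm. A picture is of the moment at which its call begins. There is no depth.
- bot.job_done(): hands the job in, once; it reports no verdict.
Trained networks look in a picture, given as the dict that the camera call returned (one of the last four; its "shot" number tells which), for a name from the list of things; names that differ only in an ending like _2 or _b are one class to them, and where a whole thing is asked for, a point or a joint stands for the part that bears it (a point fixed in the world has none). Each returns a list of dicts, best first, with "confidence" (0 to 1); they miss things now and then, are a little off and sometimes report something else, mostly with a low value. They report only what shows in the picture. A call takes as long as a camera call. They do not tell look-alikes from the thing itself.
- bot.search_frame(picture, name): "box" ([left, top, right, bottom] in pixels, round what is visible of it).
- bot.cut_out(picture, name): "region" (420x560 bool, what is visible of it) and "box" ([left, top, right, bottom] in pixels, round what is visible of it).
The state is a dict: "time": time; "q": joint angles; "qd": joint speeds; "joint_efforts": joint torques, N m; "ee_pos": TCP position; "tcp_rot": TCP orientation; "wrist_force": force on the tool from outside, world axes, zero at the start; "torque": the same for the moment, N m; "opening": finger opening in m.
Only numpy, scipy, OpenCV 4.12 (cv2) and the standard library are available. Lean on these libraries where they do the work, as an engineer would, in place of code of your own. Each camera call takes 0.05 s, during which the arm holds its last target. There are 200 camera calls.

### The job

Take the sieve on the catch pan by its handle and, keeping it down on the rails, shake it left and right, left first, pushing the sprung stop at each end clearly in, turn about, at least twice each, but gently: never ram a stop to near the end of its travel or lean hard on the rails. Once all five small balls have dropped into the pan and only the three big caps are left, lift the sieve across, set it gently and fully home on the drain rack with the caps in it and let go, leaving the other things where they stand.

Things in the scene. Friction and masses are not known exactly. Their poses are not given: they have to be found in the camera images.
- pan: Fixed steel catch pan with a white floor, 126 mm (x) by 276 mm (y), 70 mm high, open on top; origin at the centre of its underside on the bench. Its y runs along its length and +y is its left end (the robot's left); its yaw varies up to 0.25 rad either way. A shelf at each end carries a sprung stop that faces inward.
- rails_mid (a point): Middle of the pan at the height of its rails, 70 mm above the bench: the flat tops of its two long walls (6 mm thick, inner faces 57 mm from the middle), on which the sieve slides along y. The stops are clamped anywhere: the sieve's centre is 25 to 45 mm from this point along y when it first meets one, different at each end and each time; find them by feel.
- sieve: Loose polished steel sieve (friction about 0.25), about 0.45 kg plus 0.16 kg of contents, 136 mm (x) over its flanges by 148 mm (y); origin at the centre of the flanges' underside, which rests on the rails. Starts up to 15 mm from the pan's centre, y along the pan's y. Walls to 40 mm above the origin. Two keels, 8 mm deep, 120 mm long, outer faces 53 mm from the middle, run inside the rails.
- sieve_floor (a point): Centre of the sieve's floor top, 6 mm above its origin. A blind strip 44 mm wide in y across the middle holds the balls at first; beyond it, out to 70 mm either side, is wire mesh with holes 20 by 21 mm. Balls roll freely as the sieve goes to and fro and drop through the mesh; caps cannot pass. Its outer end faces, which meet the stops, are 74 mm from here along y.
- handle (a point): Centre of the sieve's handle, a flat bar over the sieve's middle, 104 mm long along the sieve's x, 14 mm thick along y, 24 mm high, 70 mm above the sieve's origin; free above and on both sides. Grip it across y.
- stop_left (a joint): How far the stop at the pan's +y end is pushed in, m: 0 free, 0.014 at the end of its travel. 1 N of preload and 0.8 N more per mm (4 mm takes 4.2 N, 12 mm 10.6 N), besides the 1 to 3 N that sliding the sieve takes. About 8 mm is a good push; under 4 mm does not count, over 12 mm is ramming.
- stop_right (a joint): The same for the stop at the pan's -y end, positive as it is pushed in (toward -y).
- rack: Fixed steel drain rack, 126 mm (x) by 172 mm (y) on a grey base 146 by 192 mm; origin at the centre of its underside on the bench, yaw up to 0.25 rad either way. It stands on the other side of the bench from the pan, left or right.
- seat (a point): Where the seated sieve's origin belongs: middle of the rack, level with its rail tops, 50 mm above the bench. Rails along y (inner faces 57 mm from the middle); at each y end a lip 12 mm above the rails, inner face 80 mm from the middle. The sieve's keels fit between the rails with 4 mm to spare either side, its ends between the lips with 6 mm. Either way round will do.
- ball1_center (a point): Centre of a small steel valve ball, 14 mm across, 11 g, on the sieve's blind strip at the start.
- ball2_center (a point): Centre of a small steel valve ball, 14 mm across, 11 g, on the sieve's blind strip at the start.
- ball3_center (a point): Centre of a small steel valve ball, 14 mm across, 11 g, on the sieve's blind strip at the start.
- ball4_center (a point): Centre of a small steel valve ball, 14 mm across, 11 g, on the sieve's blind strip at the start.
- ball5_center (a point): Centre of a small steel valve ball, 14 mm across, 11 g, on the sieve's blind strip at the start.
- cap1: Big steel bottle cap, a disc 32 mm across and 14 mm high with a stub 12 mm across, 10 mm high on top, 35 g; origin at the centre of its underside; lies in the sieve.
- cap2: Big steel bottle cap, a disc 32 mm across and 14 mm high with a stub 12 mm across, 10 mm high on top, 35 g; origin at the centre of its underside; lies in the sieve.
- cap3: Big steel bottle cap, a disc 32 mm across and 14 mm high with a stub 12 mm across, 10 mm high on top, 35 g; origin at the centre of its underside; lies in the sieve.
- bottle: Bystander: clear bottle 60 mm across, 130 mm high, origin under its centre. Leave it.
- brush: Bystander: hand brush lying on the bench. Leave it.
- tub: Bystander: white open bowl 80 mm across, 50 mm high. Leave it.
- collar: Bystander: black rubber ring 48 mm across, 12 mm high. Leave it.
- jar: Bystander: white jar 54 mm across, 80 mm high. Leave it.
Things that resemble listed ones, but are neither listed nor needed, are in the scene too. What is shaped like the sieve but blue, red or yellow is not meant.

How it is judged (in metres and radians):
On the way, in this order (a step that is already met when the one before it is completed fails the run):
1. the left (+y) stop is pushed in at least 4 mm with the sieve on the rails (value of joint stop_left above 0.004 m and z of sieve in the frame of pan between 0.064 and 0.075 m).
2. then the right stop likewise (value of joint stop_right above 0.004 m and z of sieve in the frame of pan between 0.064 and 0.075 m).
3. then the left stop a second time (all of step 1).
4. then the right stop a second time (all of step 2).
At the end, for the whole second after the job is handed in: Balls in the pan (inside its walls, centres under 45 mm up); caps inside the sieve; sieve on the rack: origin within 7 mm across and 11 mm along its middle, 45 to 54 mm above its underside, parallel within 0.12 rad either way round, level within 0.06 rad, at rest (x of ball1_center in the frame of pan between -0.058 and 0.058 m and y of ball1_center in the frame of pan between -0.134 and 0.134 m and z of each of ball1_center, ball2_center, ball3_center, ball4_center, ball5_center in the frame of pan below 0.045 m and x of ball2_center in the frame of pan between -0.058 and 0.058 m and y of ball2_center in the frame of pan between -0.134 and 0.134 m and x of ball3_center in the frame of pan between -0.058 and 0.058 m and y of ball3_center in the frame of pan between -0.134 and 0.134 m and x of ball4_center in the frame of pan between -0.058 and 0.058 m and y of ball4_center in the frame of pan between -0.134 and 0.134 m and x of ball5_center in the frame of pan between -0.058 and 0.058 m and y of ball5_center in the frame of pan between -0.134 and 0.134 m and x of cap1 in the frame of sieve between -0.05 and 0.05 m and y of cap1 in the frame of sieve between -0.072 and 0.072 m and z of cap1 in the frame of sieve between 0 and 0.04 m and x of cap2 in the frame of sieve between -0.05 and 0.05 m and y of cap2 in the frame of sieve between -0.072 and 0.072 m and z of cap2 in the frame of sieve between 0 and 0.04 m and x of cap3 in the frame of sieve between -0.05 and 0.05 m and y of cap3 in the frame of sieve between -0.072 and 0.072 m and z of cap3 in the frame of sieve between 0 and 0.04 m and x of sieve in the frame of rack between -0.007 and 0.007 m and y of sieve in the frame of rack between -0.011 and 0.011 m and z of sieve in the frame of rack between 0.045 and 0.054 m and angle between the y axis of sieve and the y axis of rack, either way round below 0.12 rad and angle between sieve's own z axis and vertical below 0.06 rad and linear speed of sieve below 0.02 m/s); the robot touches nothing.
It fails at once if a stop is rammed (pushed in over 12 mm) (value of joint any of stop_left, stop_right above 0.012 m).
It fails at once if the sieve is pressed on the pan's rails with over 40 N (contact force between sieve and pan above 40 N).
It fails at once if the sieve is pressed or dropped on the rack with over 40 N (contact force between sieve and rack above 40 N).
It fails at once if a bystander is moved over 40 mm (distance of any of bottle, brush, tub, collar, jar from where it was at the start of the episode above 0.04 m).
It also fails if it takes over 72 s, if anything falls off the work surface, if the arm or the gripper's body presses on something with over 40 N, if the wrist force passes 120 N, or if a joint passes its speed limit or range.

## Working session

There is one attempt and no reset: what is moved stays moved. The work goes in short steps, Python scripts to look and compute and a shell command to move; the robot and the scene stay as the last step left them, time stands still between calls to the robot, and variables do not carry over. Pictures are saved under pics/ and viewed, about 8 in all and at most 12, crops included, and the job is handed in when it is done.

```bash
mkdir -p pics; ls
python3 - <<'E'
from workcell import bot
import cv2,numpy as np
o=bot.get_obs();print(o)
for n in("top","scene"):
    c=bot.camera(n);cv2.imwrite(f"pics/{n}0.png",cv2.cvtColor(c["frame"],cv2.COLOR_RGB2BGR))
    print(n,c["mtx"],c["origin"],c["orientation"])
    for k in("sieve","pan","rack","handle","cap1","ball1_center"):
        print(k,[(np.round(d["box"]).tolist(),round(d["confidence"],2)) for d in bot.search_frame(c,k)])
E
```

```text
pics
{'time': 0.0, 'q': array([-6.31958646e+01,  5.01136665e+00,  1.00335032e+01,  9.51018358e+01,
       -2.99726854e-05,  9.00016532e+01]), 'qd': array([ 0.07496531,  0.00589165, -0.01850088,  0.12713827, -0.00397075,
       -0.00214666]), 'joint_efforts': array([-1.15671955e-03, -5.20385671e+01,  4.64806116e+01,  1.60774996e-02,
       -1.79836529e-04, -3.44330900e-06]), 'ee_pos': array([ 0.24790434, -0.49067951,  0.23057202]), 'tcp_rot': array([-9.00000323e+01,  7.96992455e-02, -6.31975178e+01]), 'wrist_force': array([-0.21360751,  0.3798313 , -0.42049525]), 'torque': array([-0.03158389,  0.05774888,  0.05734447]), 'opening': 0.08564126263393577}
top [[508.63528478   0.         279.81385364]
 [  0.         508.63528478 207.75522065]
 [  0.           0.           1.        ]] [ 0.23518814 -0.11850794  1.81693965] [-1.69739217e+02 -2.23487505e-02 -9.07892701e+01]
sieve [([324.0, 254.0, 375.0, 303.0], 0.94), ([394.0, 250.0, 440.0, 285.0], 0.64), ([254.0, 190.0, 365.0, 233.0], 0.63), ([290.0, 186.0, 337.0, 233.0], 0.62), ([252.0, 244.0, 301.0, 302.0], 0.62), ([239.0, 148.0, 260.0, 16
[... 706 characters left out ...]
5349] [-145.04538031   -0.35630361  130.30782643]
sieve [([184.0, 86.0, 237.0, 129.0], 0.85), ([239.0, 115.0, 293.0, 162.0], 0.7), ([291.0, 156.0, 344.0, 210.0], 0.57)]
pan [([193.0, 164.0, 307.0, 244.0], 0.87)]
rack [([320.0, 254.0, 400.0, 332.0], 0.98), ([231.0, 173.0, 241.0, 181.0], 0.74), ([199.0, 218.0, 256.0, 254.0], 0.36), ([371.0, 257.0, 386.0, 270.0], 0.34), ([239.0, 272.0, 271.0, 300.0], 0.27)]
handle [([211.0, 164.0, 277.0, 219.0], 0.97), ([184.0, 82.0, 238.0, 130.0], 0.79), ([290.0, 160.0, 344.0, 212.0], 0.58), ([342.0, 325.0, 370.0, 357.0], 0.58)]
cap1 [([239.0, 188.0, 249.0, 196.0], 0.52)]
ball1_center [([370.0, 256.0, 389.0, 270.0], 0.56), ([240.0, 274.0, 269.0, 301.0], 0.31)]
```

Run:
```python
import cv2
a=cv2.imread("pics/top0.png")[130:330,130:460]
cv2.imwrite("pics/top0c.png",cv2.resize(a,None,fx=2.4,fy=2.4,interpolation=cv2.INTER_CUBIC))
```

```text
(no output)
```

View pics/top0c.png

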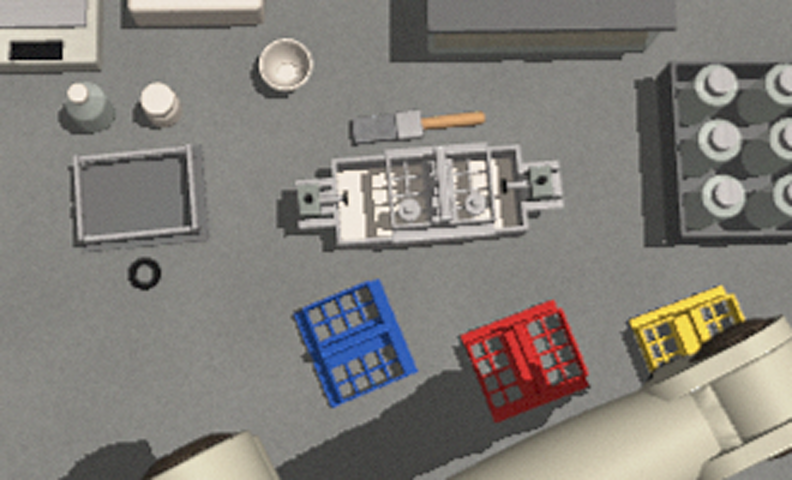

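View pics/scene0.png

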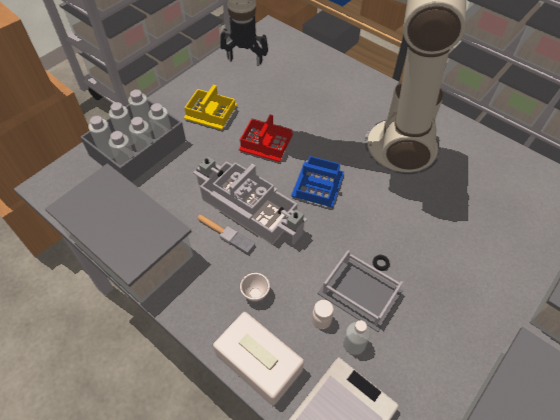

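```bash
cat > h.py <<'E'
from workcell import bot
import cv2,numpy as np
from scipy.spatial.transform import Rotation as R
def cam(n):return bot.camera(n)
def plane(c,px,z):
    px=np.atleast_2d(px).astype(float)
    d=np.c_[px,np.ones(len(px))]@np.linalg.inv(c["mtx"]).T@R.from_euler("xyz",c["orientation"],degrees=True).as_matrix().T
    o=np.array(c["origin"]);return o+d*((z-o[2])/d[:,2])[:,None]
def proj(c,P):
    P=np.atleast_2d(P);q=(P-c["origin"])@R.from_euler("xyz",c["orientation"],degrees=True).as_matrix()@c["mtx"].T
    return q[:,:2]/q[:,2:]
def save(c,f,box=None,s=1):
    a=cv2.cvtColor(c["frame"],cv2.COLOR_RGB2BGR)
    if box:a=a[box[1]:box[3],box[0]:box[2]]
    cv2.imwrite(f,cv2.resize(a,None,fx=s,fy=s,interpolation=cv2.INTER_CUBIC))
def rel(p,yaw_x=None,Rt=None):
    "shift in tool axes mm and rotvec to reach tcp p with tool rotation Rt"
    o=bot.get_obs();R0=R.from_euler("xyz",o["tcp_rot"],degrees=True)
    print("pos",o["ee_pos"].round(4),"rot",o["tcp_rot"].round(2),"F",o["wrist_force"].round(1),"open",round(o["opening"],4),"t",round(o["time"],2))
    print("shift",(R0.inv().apply(np.array(p)-o["ee_pos"])*1000).round(1))
    if Rt is not None:print("turn",(R0.inv()*Rt).as_rotvec().round(3))
def down(yaw):
    "tool y down, tool x along world direction yaw (rad)"
    x=np.array([np.cos(yaw),np.sin(yaw),0]);y=np.array([0,0,-1.]);return R.from_matrix(np.c_[x,y,np.cross(x,y)])
E
python3 - <<'E'
from h import *
c=cam("top")
f=lambda a:np.array(a)/2.4+130
def rep(n,a,z):
    p=plane(c,f(a),z);v=(p[0]-p[1])+(p[3]-p[2]);print(n,p.mean(0).round(4),"yaw of y",np.degrees(np.arctan2(-v[0],v[1])).round(2),"\n",p.round(3), np.linalg.norm(p[0]-p[1]),np.linalg.norm(p[0]-p[3]))
rep("pan",[(333,159),(522,147),(528,233),(338,246)],.07)
rep("rack",[(75,154),(192,147),(198,235),(80,243)],.06)
rep("handle",[(436,147),(446,146),(452,220),(442,221)],.152)
rel([.5,-.15,.3])
w=cam("wrist");print(w["origin"],w["orientation"])
E
```

```text
pan [ 0.5362 -0.2261  0.07  ] yaw of y 3.04 
 [[ 0.593 -0.085  0.07 ]
 [ 0.607 -0.362  0.07 ]
 [ 0.48  -0.366  0.07 ]
 [ 0.465 -0.091  0.07 ]] 0.2770160897502111 0.12821452417003126
rack [0.546  0.2027 0.06  ] yaw of y 2.93 
 [[0.608 0.294 0.06 ]
 [0.616 0.122 0.06 ]
 [0.485 0.112 0.06 ]
 [0.476 0.283 0.06 ]] 0.17200207439986656 0.13243203805105355
handle [ 0.5396 -0.2404  0.152 ] yaw of y 5.01 
 [[ 0.591 -0.231  0.152]
 [ 0.592 -0.245  0.152]
 [ 0.488 -0.25   0.152]
 [ 0.487 -0.236  0.152]] 0.01403395171763433 0.10456378189296463
pos [ 0.248  -0.4909  0.2313] rot [-90.   -0.  -63.2] F [ 0.6  0.2 -0.9] open 0.0854 t 0.75
shift [-190.6  -68.7  378.6]
[ 0.31133177 -0.45881998  0.37437728] [ 1.63935086e+02 -1.22454346e-02 -6.33004971e+01]
```

Run:
```python
from h import *
rel([.5396,-.2404,.31],Rt=down(np.radians(-87)))
```

```text
pos [ 0.248  -0.4909  0.2313] rot [-90.   -0.  -63.2] F [-0.3 -0.8 -1. ] open 0.0853 t 0.8
shift [-92.1 -78.7 373.2]
turn [-0.     0.415  0.   ]
```

```bash
python3 -m inch '[[[-9,-30,37],[0,0.04,0],85],[[-18,-60,75],[0,0.08,0],85],[[-28,-79,112],[0,0.13,0],85],[[-38,-79,150],[0,0.18,0],85],[[-48,-79,190],[0,0.23,0],85],[[-58,-79,230],[0,0.28,0],85],[[-67,-79,270],[0,0.33,0],85],[[-76,-79,310],[0,0.37,0],85],[[-85,-79,345],[0,0.4,0],85],[[-92,-79,373],[0,0.415,0],85],[[-92,-79,373],[0,0.415,0],85],[[-92,-79,373],[0,0.415,0],85]]'
python3 - <<'E'
from h import *
c=cam("wrist");save(c,"pics/w1.png",s=1.4)
rel([.5396,-.2404,.31],Rt=down(np.radians(-87)))
print(proj(c,[[.5396,-.2404,.164],[.5396,-.2404,.152]]))
for k in("sieve","pan","handle","cap1","ball1_center"):
    print(k,[(np.round(d["box"]).tolist(),round(d["confidence"],2)) for d in bot.search_frame(c,k)])
E
```

```text
time: 2.0
ee_pos: [0.5397, -0.2402, 0.31]
tcp_rot: [-90.0, 0.0, -86.9]
wrist_force: [-0.6, 0.1, 0.3]
opening: 0.0853
pos [ 0.5392 -0.2408  0.3102] rot [-9.002e+01 -1.000e-02 -8.695e+01] F [ 0.2 -0.3  0.2] open 0.0852 t 2.05
shift [-0.4  0.2  0.4]
turn [0.    0.001 0.   ]
[[279.86579967 195.75910171]
 [279.8436255  192.9150493 ]]
sieve [([443.0, 270.0, 558.0, 346.0], 0.94), ([291.0, 272.0, 389.0, 365.0], 0.69), ([137.0, 240.0, 248.0, 353.0], 0.61)]
pan [([110.0, 124.0, 424.0, 224.0], 0.72), ([208.0, 117.0, 346.0, 241.0], 0.62)]
handle [([441.0, 267.0, 558.0, 347.0], 0.97), ([135.0, 246.0, 251.0, 352.0], 0.9), ([210.0, 119.0, 345.0, 240.0], 0.8), ([291.0, 276.0, 386.0, 364.0], 0.56)]
cap1 [([302.0, 181.0, 335.0, 211.0], 0.91), ([224.0, 187.0, 252.0, 211.0], 0.87), ([261.0, 163.0, 289.0, 184.0], 0.7)]
ball1_center [([283.0, 201.0, 290.0, 209.0], 0.48)]
```

View pics/w1.png

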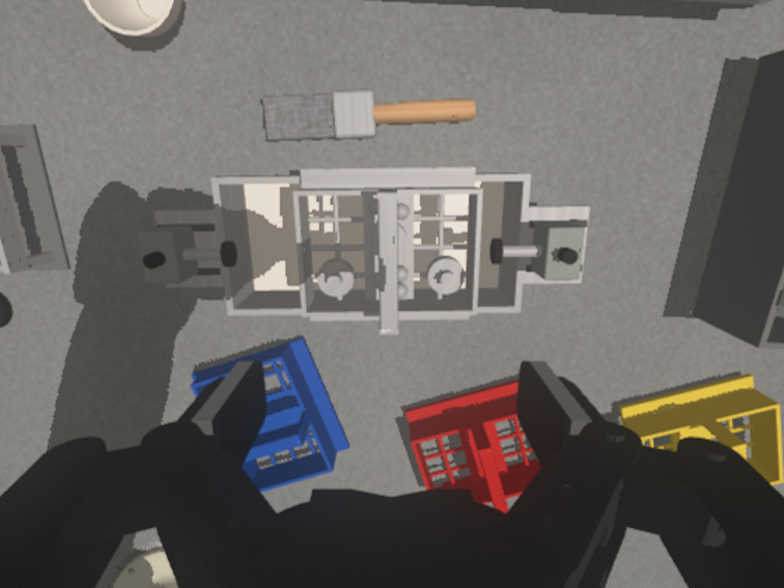

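Run:
```python
from h import *
c=cam("wrist");f=lambda a:np.array(a)/1.4
def rep(n,a,z):
    p=plane(c,f(a),z);v=(p[0]-p[1])+(p[3]-p[2]);u=(p[0]-p[3])+(p[1]-p[2])
    print(n,p.mean(0).round(4),"yaw y",np.degrees(np.arctan2(-v[0],v[1])).round(2),"yaw x",np.degrees(np.arctan2(u[1],u[0])).round(2),np.linalg.norm(v/2).round(4),np.linalg.norm(u/2).round(4))
rep("pan",[(212,178),(530,175),(522,312),(229,316)],.07)
rep("handle",[(379,193),(397,193),(398,333),(381,333)],.164)
rep("sievewalltop",[(293,190),(482,188),(475,316),(302,319)],.11)
```

```text
pan [ 0.5389 -0.2248  0.07  ] yaw y 3.53 yaw x 4.03 0.2761 0.1257
handle [ 0.5443 -0.2391  0.164 ] yaw y 2.85 yaw x 3.38 0.0121 0.0989
sievewalltop [ 0.5406 -0.2384  0.11  ] yaw y 3.67 yaw x 3.17 0.1472 0.1063
```

Run:
```python
from h import *
c=cam("wrist");f=lambda a:np.array(a)/1.4
p=plane(c,f([(379,193),(397,193),(398,333),(381,333)]),.152);print(p.mean(0),p.round(4))
u=np.array([-np.sin(np.radians(3.6)),np.cos(np.radians(3.6)),0]);P=np.array([.538,-.225,.07])
for z in(.08,.09,.1):
    q=plane(c,f([(236,253),(491,251),(293,253),(482,251)]),z);print(z,((q-P)@u).round(4))
t=np.array([.5405,-.2395,.121]);rel(t,Rt=down(np.radians(-86.4)))
```

```text
[ 0.5416418  -0.23910915  0.152     ] [[ 0.5927 -0.2299  0.152 ]
 [ 0.5933 -0.2422  0.152 ]
 [ 0.4906 -0.2485  0.152 ]
 [ 0.4899 -0.2358  0.152 ]]
0.08 [ 0.1212 -0.1042  0.0708 -0.0963]
0.09 [ 0.1175 -0.1019  0.0684 -0.0941]
0.1 [ 0.1138 -0.0995  0.0661 -0.092 ]
pos [ 0.5391 -0.2411  0.3106] rot [-8.998e+01 -1.000e-02 -8.703e+01] F [-0.1 -0.3 -0.3] open 0.0852 t 2.4
shift [ -1.6 189.6   1.5]
turn [-0.    -0.011  0.   ]
```

```bash
python3 -m inch '[[[-1,25,1],[0,-0.01,0],85],[[-1,55,1],[0,-0.01,0],85],[[-1,85,1],[0,-0.01,0],70],[[-1,115,1],[0,-0.01,0],55],[[-1,140,1],[0,-0.01,0],45],[[-1,160,1],[0,-0.01,0],45],[[-1,175,1],[0,-0.01,0],45],[[-1,185,1],[0,-0.01,0],45],[[-1,189,1],[0,-0.01,0],45],[[-1,189,1],[0,-0.01,0],45],[[-1,189,1],[0,-0.01,0],30],[[-1,189,1],[0,-0.01,0],20],[[-1,189,1],[0,-0.01,0],10],[[-1,189,1],[0,-0.01,0],10],[[-1,189,1],[0,-0.01,0],10]]' 40
python3 - <<'E'
from h import *
rel([.5405,-.2395,.121]);c=cam("wrist");save(c,"pics/w2.png",s=1.4)
E
```

```text
time: 3.9
ee_pos: [0.5405, -0.2401, 0.1225]
tcp_rot: [-89.9, -0.0, -86.4]
wrist_force: [-0.6, 1.0, 6.4]
opening: 0.0134
pos [ 0.5405 -0.2401  0.1225] rot [-8.990e+01 -4.000e-02 -8.645e+01] F [-0.6  1.   6.4] open 0.0134 t 3.9
shift [-0.6  1.5  0.1]
```

View pics/w2.png

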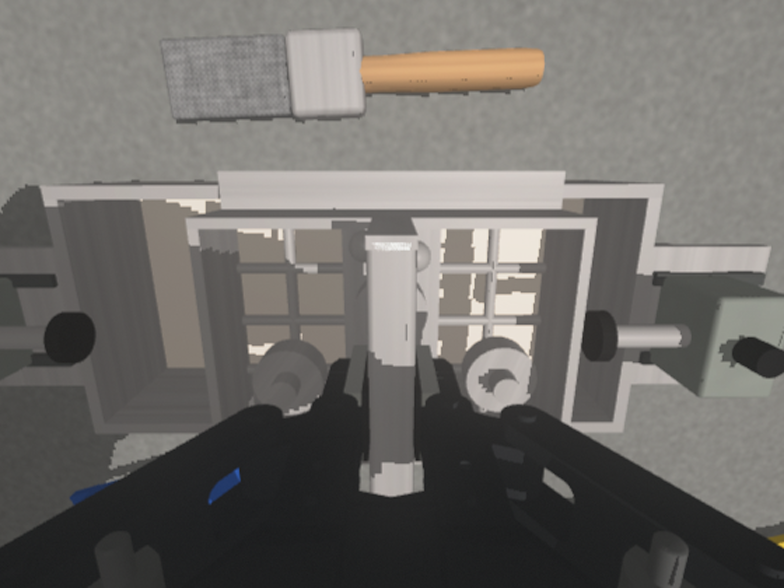

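```bash
python3 -m inch '[[[-2,-0.5,0],[0,0,0],10],[[-6,-0.5,0],[0,0,0],10],[[-12,-0.5,0],[0,0,0],10],[[-19,-0.5,0],[0,0,0],10],[[-26,-0.5,0],[0,0,0],10],[[-32,-0.5,0],[0,0,0],10],[[-37,-0.5,0],[0,0,0],10],[[-40,-0.5,0],[0,0,0],10]]'
```

```text
time: 4.75
ee_pos: [0.5379, -0.1995, 0.1228]
tcp_rot: [-89.9, -0.0, -86.4]
wrist_force: [0.4, 0.8, -4.9]
opening: 0.0134
```

```bash
python3 -m inch '[[[-3,0,0],[0,0,0],10],[[-6,0,0],[0,0,0],10],[[-9,0,0],[0,0,0],10],[[-12,0,0],[0,0,0],10]]'
```

```text
time: 5.15
ee_pos: [0.5371, -0.1874, 0.1227]
tcp_rot: [-89.9, -0.0, -86.4]
wrist_force: [1.3, 0.2, -6.4]
opening: 0.0134
```

```bash
python3 -m inch '[[[-2,0.4,0],[0,0,0],10],[[-4,0.4,0],[0,0,0],10],[[-5,0.4,0],[0,0,0],10]]'
```

```text
time: 5.45
ee_pos: [0.5368, -0.1823, 0.1225]
tcp_rot: [-89.9, -0.0, -86.4]
wrist_force: [0.3, -0.8, -4.9]
opening: 0.0135
```

```bash
python3 -m inch '[[[-2,0.1,0],[0,0,0],10],[[-4,0.1,0],[0,0,0],10],[[-4,0.1,0],[0,0,0],10]]'
```

```text
time: 5.75
ee_pos: [0.5366, -0.1782, 0.1225]
tcp_rot: [-89.9, -0.0, -86.4]
wrist_force: [0.7, -0.3, -3.6]
opening: 0.0136
```

```bash
python3 -m inch '[[[-2,0.1,0],[0,0,0],10],[[-4,0.1,0],[0,0,0],10],[[-4,0.1,0],[0,0,0],10]]'
python3 - <<'E'
from h import *
c=cam("wrist");save(c,"pics/w3.png",s=1.4);print(bot.get_obs()["wrist_force"])
E
```

```text
time: 6.05
ee_pos: [0.5364, -0.1743, 0.1226]
tcp_rot: [-89.9, -0.1, -86.4]
wrist_force: [-0.5, -3.2, -2.6]
opening: 0.0136
[-1.28733807 -3.42747782 -3.62689772]
```

View pics/w3.png

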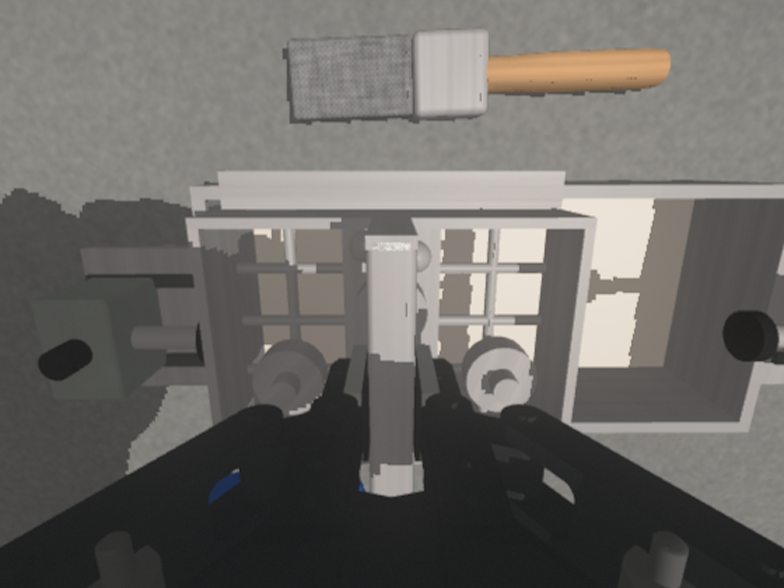

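```bash
python3 -m inch '[[[-2,0.1,0],[0,0,0],10],[[-4,0.1,0],[0,0,0],10],[[-4,0.1,0],[0,0,0],10]]'
```

```text
time: 6.4
ee_pos: [0.5363, -0.1709, 0.1227]
tcp_rot: [-89.9, -0.2, -86.4]
wrist_force: [-1.6, -6.7, -2.1]
opening: 0.0134
```

```bash
python3 -m inch '[[[-1.5,0.1,0],[0,0,0],10],[[-2.5,0.1,0],[0,0,0],10],[[-2.5,0.1,0],[0,0,0],10]]'
```

```text
time: 6.7
ee_pos: [0.5362, -0.1693, 0.1229]
tcp_rot: [-89.9, -0.3, -86.5]
wrist_force: [-1.3, -8.0, -3.6]
opening: 0.0135
```

```bash
python3 -m inch '[[[3,0.3,0],[0,0,0],10],[[12,0.3,0],[0,0,0],10],[[28,0.3,0],[0,0,0],10],[[46,0.3,0],[0,0,0],10],[[62,0.3,0],[0,0,0],10],[[72,0.3,0],[0,0,0],10],[[76,0.3,0],[0,0,0],10],[[76,0.3,0],[0,0,0],10],[[76,0.3,0],[0,0,0],10]]' 60
python3 - <<'E'
from h import *
c=cam("wrist");save(c,"pics/w4.png",s=1.4);print(bot.get_obs()["wrist_force"])
for k in("cap1","ball1_center"):
    print(k,[(np.round(d["box"]*np.float64(1.4)).tolist(),round(d["confidence"],2)) for d in bot.search_frame(c,k)])
E
```

```text
time: 7.6
ee_pos: [0.5408, -0.2451, 0.1228]
tcp_rot: [-89.9, -0.3, -86.5]
wrist_force: [0.6, -0.8, -5.2]
opening: 0.0132
[-0.21887012 -0.99371131 -4.11159051]Traceback (most recent call last):
  File "<stdin>", line 4, in <module>
TypeError: can't multiply sequence by non-int of type 'numpy.float64'
```

View pics/w4.png

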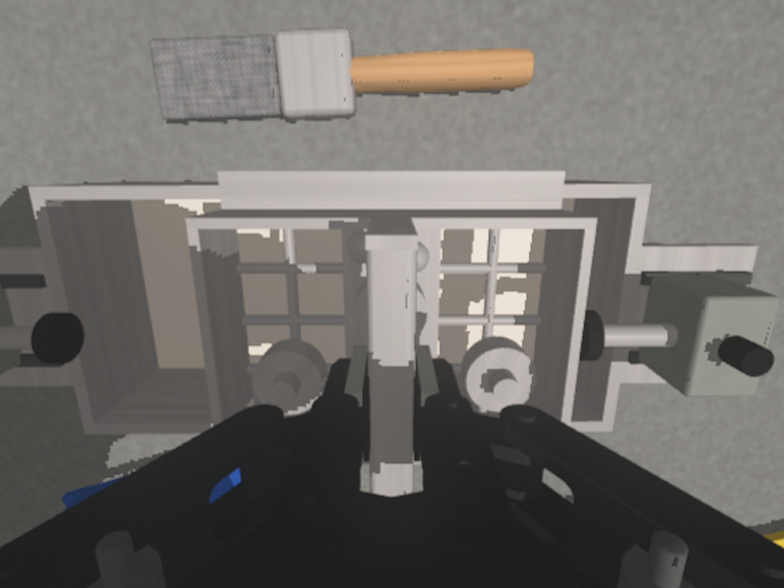

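```bash
python3 -m inch '[[[2,0.2,0],[0,0,0],10],[[5,0.2,0],[0,0,0],10],[[6,0.2,0],[0,0,0],10],[[6,0.2,0],[0,0,0],10]]'
```

```text
time: 8.1
ee_pos: [0.5412, -0.2509, 0.1228]
tcp_rot: [-89.9, -0.3, -86.5]
wrist_force: [0.4, -0.5, -4.0]
opening: 0.0129
```

```bash
python3 -m inch '[[[2,0.2,0],[0,0,0],10],[[4,0.2,0],[0,0,0],10],[[4,0.2,0],[0,0,0],10]]'
```

```text
time: 8.4
ee_pos: [0.5415, -0.2549, 0.1226]
tcp_rot: [-89.9, -0.3, -86.4]
wrist_force: [0.0, 2.4, -3.4]
opening: 0.013
```

```bash
python3 -m inch '[[[2,0.2,0],[0,0,0],10],[[5,0.2,0],[0,0,0],10],[[5,0.2,0],[0,0,0],10]]'
```

```text
time: 8.7
ee_pos: [0.5418, -0.2595, 0.1226]
tcp_rot: [-89.8, -0.2, -86.4]
wrist_force: [-0.6, 6.0, -1.2]
opening: 0.0131
```

```bash
python3 -m inch '[[[1.5,0.2,0],[0,0,0],10],[[2.5,0.2,0],[0,0,0],10],[[2.5,0.2,0],[0,0,0],10]]'
```

```text
time: 9.0
ee_pos: [0.5419, -0.2612, 0.1226]
tcp_rot: [-89.8, -0.1, -86.4]
wrist_force: [-0.3, 7.3, -0.5]
opening: 0.013
```

```bash
python3 -m inch '[[[-12,0,0],[0,0,0],10],[[-32,0,0],[0,0,0],10],[[-56,0,0],[0,0,0],10],[[-66,0,0],[0,0,0],10],[[-45,0,0],[0,0,0],10],[[-25,0,0],[0,0,0],10],[[-45,0,0],[0,0,0],10],[[-65,0,0],[0,0,0],10],[[-45,0,0],[0,0,0],10],[[-25,0,0],[0,0,0],10],[[-45,0,0],[0,0,0],10],[[-65,0,0],[0,0,0],10],[[-70,0,0],[0,0,0],10],[[-70,0,0],[0,0,0],10]]'
python3 - <<'E'
from h import *
c=cam("wrist");save(c,"pics/w5.png",s=1.4);print(bot.get_obs()["wrist_force"])
for k in("cap1","ball1_center"):
    print(k,[((np.array(d["box"])*1.4).round().tolist(),round(d["confidence"],2)) for d in bot.search_frame(c,k)])
E
```

```text
time: 10.4
ee_pos: [0.5376, -0.1909, 0.1226]
tcp_rot: [-89.8, -0.1, -86.3]
wrist_force: [0.6, 0.7, -2.4]
opening: 0.0131
[ 0.16972974  0.76871872 -2.34832958]
cap1 [([409.0, 274.0, 440.0, 348.0], 0.97), ([272.0, 346.0, 341.0, 415.0], 0.95), ([463.0, 337.0, 543.0, 415.0], 0.76)]
ball1_center [([442.0, 331.0, 455.0, 352.0], 0.7), ([688.0, 310.0, 783.0, 360.0], 0.7)]
```

View pics/w5.png

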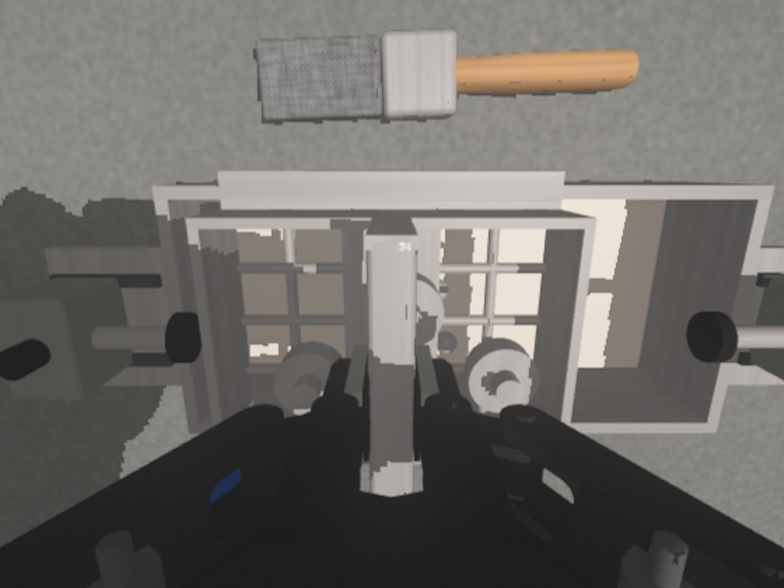

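```bash
python3 -m inch '[[[-4,0.1,0],[0,0,0],10],[[-9,0.1,0],[0,0,0],10],[[-13,0.1,0],[0,0,0],10],[[-16,0.1,0],[0,0,0],10],[[-18.5,0.1,0],[0,0,0],10],[[-20,0.1,0],[0,0,0],10],[[-20,0.1,0],[0,0,0],10]]'
```

```text
time: 11.25
ee_pos: [0.5365, -0.1722, 0.1227]
tcp_rot: [-89.8, -0.2, -86.4]
wrist_force: [-0.1, -4.5, -0.6]
opening: 0.0131
```

```bash
python3 -m inch '[[[-2,0,0],[0,0,0],10],[[-4,0,0],[0,0,0],10],[[-4,0,0],[0,0,0],10]]'
```

```text
time: 11.55
ee_pos: [0.5363, -0.1691, 0.123]
tcp_rot: [-89.8, -0.3, -86.4]
wrist_force: [0.1, -8.1, -1.2]
opening: 0.013
```

```bash
python3 -m inch '[[[12,0.2,0],[0,0,0],10],[[32,0.2,0],[0,0,0],10],[[56,0.2,0],[0,0,0],10],[[70,0.2,0],[0,0,0],10],[[46,0.2,0],[0,0,0],10],[[22,0.2,0],[0,0,0],10],[[46,0.2,0],[0,0,0],10],[[70,0.2,0],[0,0,0],10],[[46,0.2,0],[0,0,0],10],[[22,0.2,0],[0,0,0],10],[[46,0.2,0],[0,0,0],10],[[70,0.2,0],[0,0,0],10],[[46,0.2,0],[0,0,0],10],[[22,0.2,0],[0,0,0],10],[[46,0.2,0],[0,0,0],10],[[70,0.2,0],[0,0,0],10],[[74,0.2,0],[0,0,0],10],[[74,0.2,0],[0,0,0],10]]'
```

```text
time: 13.35
ee_pos: [0.5407, -0.2435, 0.1229]
tcp_rot: [-89.8, -0.3, -86.5]
wrist_force: [-0.7, 0.6, -3.5]
opening: 0.0131
```

```bash
python3 -m inch '[[[4,0.2,0],[0,0,0],10],[[8,0.2,0],[0,0,0],10],[[11,0.2,0],[0,0,0],10],[[13,0.2,0],[0,0,0],10],[[14,0.2,0],[0,0,0],10],[[14,0.2,0],[0,0,0],10]]'
```

```text
time: 13.95
ee_pos: [0.5416, -0.257, 0.1226]
tcp_rot: [-89.8, -0.2, -86.5]
wrist_force: [-0.7, 4.2, -2.6]
opening: 0.0134
```

```bash
python3 -m inch '[[[2,0.1,0],[0,0,0],10],[[5,0.1,0],[0,0,0],10],[[5,0.1,0],[0,0,0],10]]'
```

```text
time: 14.25
ee_pos: [0.5418, -0.2614, 0.1226]
tcp_rot: [-89.8, -0.2, -86.5]
wrist_force: [-0.9, 6.6, -1.1]
opening: 0.0129
```

```bash
python3 -m inch '[[[-12,0.1,0],[0,0,0],10],[[-32,0.1,0],[0,0,0],10],[[-56,0.1,0],[0,0,0],10],[[-70,0.1,0],[0,0,0],10],[[-46,0.1,0],[0,0,0],10],[[-22,0.1,0],[0,0,0],10],[[-46,0.1,0],[0,0,0],10],[[-70,0.1,0],[0,0,0],10],[[-46,0.1,0],[0,0,0],10],[[-22,0.1,0],[0,0,0],10],[[-46,0.1,0],[0,0,0],10],[[-70,0.1,0],[0,0,0],10],[[-46,0.1,0],[0,0,0],10],[[-22,0.1,0],[0,0,0],10],[[-46,0.1,0],[0,0,0],10],[[-46,0.1,0],[0,0,0],10],[[-46,0.1,0],[0,0,0],10]]'
python3 - <<'E'
from h import *
c=cam("wrist");s=cam("scene");t=cam("top")
save(c,"pics/w6.png",(100,110,460,310),2.2);save(s,"pics/s6.png",(180,140,320,250),5)
for n,q in(("w",c),("s",s),("t",t)):
  for k in("cap1","ball1_center"):
    print(n,k,[(np.array(d["box"]).round().tolist(),round(d["confidence"],2)) for d in bot.search_frame(q,k)])
A=cv2.imread("pics/w6.png");B=cv2.imread("pics/s6.png");B=cv2.resize(B,(198,155))
E
```

```text
time: 15.95
ee_pos: [0.5391, -0.215, 0.1226]
tcp_rot: [-89.8, -0.2, -86.4]
wrist_force: [-0.7, 1.2, -1.1]
opening: 0.013
w cap1 [([195.0, 247.0, 241.0, 296.0], 0.86), ([306.0, 248.0, 334.0, 283.0], 0.79), ([252.0, 202.0, 304.0, 242.0], 0.75)]
w ball1_center []
s cap1 [([242.0, 187.0, 253.0, 201.0], 0.63)]
s ball1_center []
t cap1 []
t ball1_center [([238.0, 147.0, 262.0, 167.0], 0.39)]
```

View pics/w6.png

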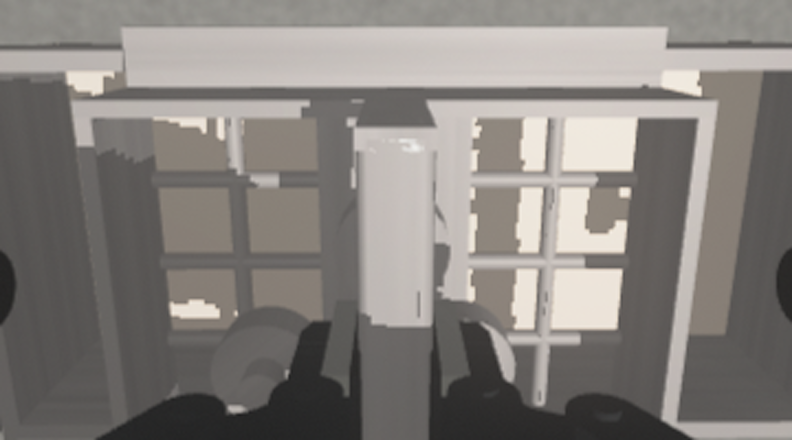

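```bash
python3 -m inch '[[[14,0.1,0],[0,0,0],10],[[26,0.1,0],[0,0,0],10],[[0,0.1,0],[0,0,0],10],[[-26,0.1,0],[0,0,0],10],[[-26,0.1,0],[0,0,0],10],[[0,0.1,0],[0,0,0],10],[[26,0.1,0],[0,0,0],10],[[26,0.1,0],[0,0,0],10],[[0,0.1,0],[0,0,0],10],[[-26,0.1,0],[0,0,0],10],[[-26,0.1,0],[0,0,0],10],[[0,0.1,0],[0,0,0],10],[[26,0.1,0],[0,0,0],10],[[26,0.1,0],[0,0,0],10],[[0,0.1,0],[0,0,0],10],[[-26,0.1,0],[0,0,0],10],[[-26,0.1,0],[0,0,0],10],[[0,0.1,0],[0,0,0],10],[[0,0.1,0],[0,0,0],10]]'
python3 - <<'E'
from h import *
c=cam("wrist");s=cam("scene");t=cam("top")
f=lambda q,b,z:cv2.resize(cv2.cvtColor(q["frame"],cv2.COLOR_RGB2BGR)[b[1]:b[3],b[0]:b[2]],z,interpolation=cv2.INTER_CUBIC)
cv2.imwrite("pics/m7.png",np.vstack([f(c,(110,140,450,300),(680,320)),np.hstack([f(t,(250,180,370,240),(340,170)),f(s,(190,155,310,245),(340,255))[:170*2]]) if 0 else np.hstack([f(t,(250,180,370,240),(340,260)),f(s,(190,155,310,245),(340,260))])]))
for n,q in(("w",c),("s",s),("t",t)):
  for k in("cap1","ball1_center"):
    print(n,k,[(np.array(d["box"]).round().tolist(),round(d["confidence"],2)) for d in bot.search_frame(q,k)])
E
```

```text
time: 18.3
ee_pos: [0.5394, -0.2177, 0.1226]
tcp_rot: [-89.8, -0.3, -86.5]
wrist_force: [0.2, -3.0, 1.7]
opening: 0.0129
w cap1 [([307.0, 250.0, 350.0, 292.0], 0.88), ([298.0, 196.0, 318.0, 246.0], 0.62), ([203.0, 252.0, 245.0, 299.0], 0.61), ([0.0, 129.0, 560.0, 309.0], 0.39)]
w ball1_center [([449.0, 221.0, 530.0, 258.0], 0.28)]
s cap1 []
s ball1_center []
t cap1 []
t ball1_center [([278.0, 176.0, 291.0, 191.0], 0.62), ([339.0, 204.0, 353.0, 211.0], 0.45)]
```

View pics/m7.png

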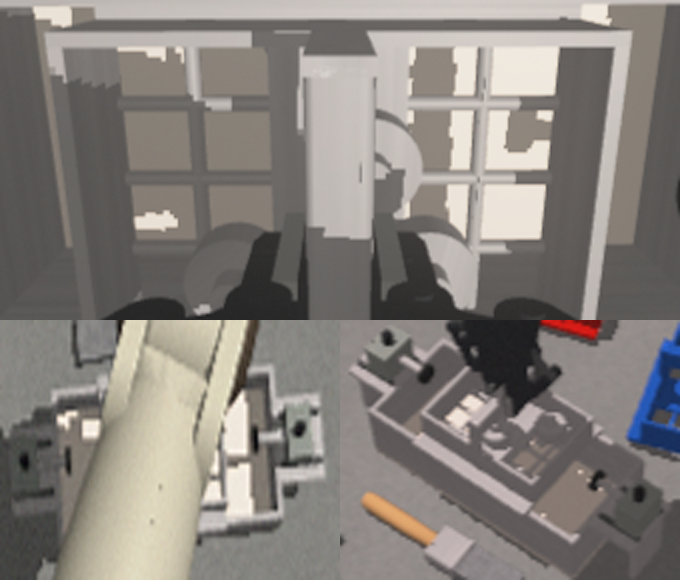

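```bash
python3 -m inch '[[[0,0,0],[0,0,0],25],[[0,0,0],[0,0,0],45],[[0,0,0],[0,0,0],50],[[0,-15,0],[0,0,0],50],[[0,-40,0],[0,0,0],60],[[0,-70,0],[0,0,0],85],[[-15,-100,0],[0,0,0],85],[[-40,-120,0],[0,0,0],85],[[-60,-130,0],[0,0,0],85],[[-60,-130,0],[0,0,0],85],[[-60,-130,0],[0,0,0],85]]'
python3 - <<'E'
from h import *
c=cam("wrist");save(c,"pics/a.png")
E
python3 -m inch '[[[30,0,0],[0,0,0],85],[[70,0,0],[0,0,0],85],[[105,0,0],[0,0,0],85],[[120,0,0],[0,0,0],85],[[120,0,0],[0,0,0],85]]'
python3 - <<'E'
from h import *
d=cam("wrist");save(d,"pics/b.png");o=bot.get_obs()
for k in("cap1","ball1_center"):
    print(k,[(np.array(e["box"]).round().tolist(),round(e["confidence"],2)) for e in bot.search_frame(d,k)])
a=cv2.imread("pics/a.png");b=cv2.imread("pics/b.png")
cv2.imwrite("pics/m8.png",cv2.resize(np.vstack([a[90:275,150:],b[90:275,:410]]),None,fx=1.6,fy=1.6,interpolation=cv2.INTER_CUBIC))
E
```

```text
time: 19.85
ee_pos: [0.5351, -0.1551, 0.2531]
tcp_rot: [-89.8, -0.2, -86.4]
wrist_force: [0.6, 0.4, -0.7]
opening: 0.085
time: 20.4
ee_pos: [0.5418, -0.2774, 0.2514]
tcp_rot: [-89.9, -0.1, -86.6]
wrist_force: [0.3, -0.1, -0.5]
opening: 0.085
cap1 [([216.0, 165.0, 244.0, 196.0], 0.78), ([229.0, 198.0, 264.0, 231.0], 0.76), ([172.0, 203.0, 198.0, 235.0], 0.67)]
ball1_center []
```

View pics/m8.png

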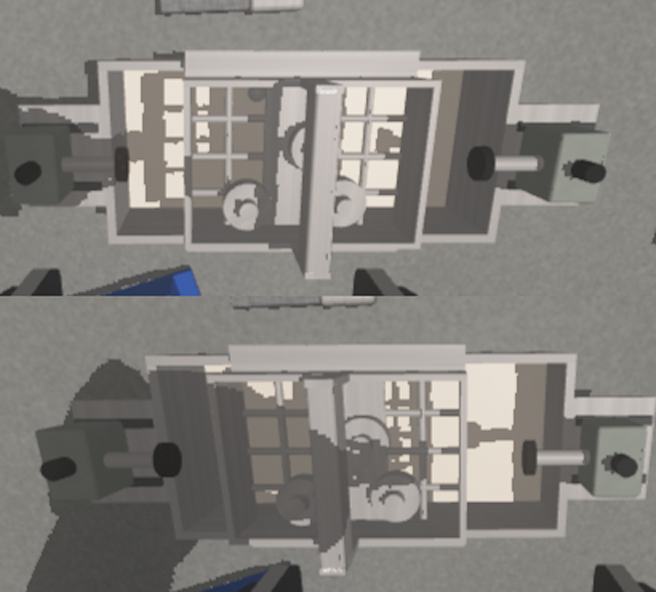

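Run:
```python
from h import *
c=cam("wrist")
a=cv2.imread("pics/a.png");b=cv2.imread("pics/b.png")
z=lambda i,x,y,w,h,s:cv2.resize(i[y:y+h,x:x+w],None,fx=s,fy=s,interpolation=cv2.INTER_CUBIC)
A=z(a,255,132,170,120,4.5);B=z(b,130,132,170,120,4.5)
g=lambda i:(255*(i/255.)**.6).astype(np.uint8)
m=np.vstack([A,B]);cv2.imwrite("pics/m9.png",cv2.resize(g(m),None,fx=.55,fy=.55,interpolation=cv2.INTER_AREA))
# ball candidate in a: same camera shifted
c2=dict(c);o=bot.get_obs()["ee_pos"];c2["origin"]=np.array(c["origin"])+np.array([.5351,-.1551,.2531])-o
P=np.array([.538,-.225]);S=np.array([.5394,-.2177]);th=np.radians(3.6);M=np.array([[np.cos(th),np.sin(th)],[-np.sin(th),np.cos(th)]])
for h in(.083,.012):
    q=plane(c2,[(311,148)],h)[0,:2];print(h,q,"pan",M@(q-P),"sieve",M@(q-S))
```

```text
0.083 [ 0.58091514 -0.18471403] pan [0.04536003 0.03751181] sieve [0.04350442 0.03031413]
0.012 [ 0.57538177 -0.19251985] pan [0.03934745 0.03006884] sieve [0.03749184 0.02287115]
```

View pics/m9.png

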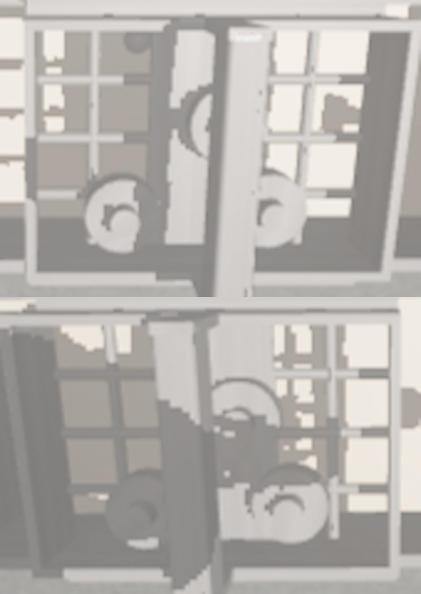

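Run:
```python
from h import *
rel([.5394,-.2177,.1216],Rt=down(np.radians(-86.4)))
```

```text
pos [ 0.5424 -0.2743  0.2529] rot [-89.81  -0.18 -86.41] F [0.3 0.1 0.2] open 0.0851 t 20.6
shift [-57.1 131.1   0.2]
turn [-0.003 -0.     0.003]
```

```bash
python3 -m inch '[[[-20,10,0],[0,0,0],85],[[-45,30,0],[0,0,0],70],[[-57,60,0],[0,0,0],50],[[-57,90,0],[0,0,0],45],[[-57,112,0],[0,0,0],45],[[-57,124,0],[0,0,0],45],[[-57,130,0],[0,0,0],45],[[-57,130,0],[0,0,0],45],[[-57,130,0],[0,0,0],30],[[-57,130,0],[0,0,0],20],[[-57,130,0],[0,0,0],10],[[-57,130,0],[0,0,0],10],[[-57,130,0],[0,0,0],10]]' 60
python3 -m inch '[[[0,-0.4,0],[0,0,0],10],[[20,-0.4,0],[0,0,0],10],[[-15,-0.4,0],[0,0,0],10],[[22,-0.4,0],[0,0,0],10],[[-18,-0.4,0],[0,0,0],10],[[22,-0.4,0],[0,0,0],10],[[-18,-0.4,0],[0,0,0],10],[[22,-0.4,0],[0,0,0],10],[[22,-0.4,0],[0,0,0],10],[[-24,-0.4,0],[0,0,0],10],[[-24,-0.4,0],[0,0,0],10],[[22,-0.4,0],[0,0,0],10],[[22,-0.4,0],[0,0,0],10],[[-24,-0.4,0],[0,0,0],10],[[-24,-0.4,0],[0,0,0],10],[[20,-0.4,0],[0,0,0],10],[[-15,-0.4,0],[0,0,0],10],[[20,-0.4,0],[0,0,0],10],[[0,-0.4,0],[0,0,0],10],[[0,-0.4,0],[0,0,0],10]]'
```

```text
time: 21.9
ee_pos: [0.5397, -0.218, 0.1239]
tcp_rot: [-89.7, -0.2, -86.4]
wrist_force: [-0.0, 1.3, 6.5]
opening: 0.0131
time: 23.9
ee_pos: [0.5392, -0.2172, 0.1237]
tcp_rot: [-89.8, -0.1, -86.4]
wrist_force: [-0.3, 1.0, -6.0]
opening: 0.013
```

```bash
python3 -m inch '[[[15,0.2,0],[0,0,0],10],[[28,0.2,0],[0,0,0],10],[[28,0.2,0],[0,0,0],10],[[-5,0.2,0],[0,0,0],10],[[-29,0.2,0],[0,0,0],10],[[-29,0.2,0],[0,0,0],10],[[5,0.2,0],[0,0,0],10],[[28,0.2,0],[0,0,0],10],[[28,0.2,0],[0,0,0],10],[[-5,0.2,0],[0,0,0],10],[[-29,0.2,0],[0,0,0],10],[[-29,0.2,0],[0,0,0],10],[[5,0.2,0],[0,0,0],10],[[28,0.2,0],[0,0,0],10],[[-10,0.2,0],[0,0,0],10],[[-29,0.2,0],[0,0,0],10],[[10,0.2,0],[0,0,0],10],[[0,0.2,0],[0,0,0],10],[[0,0.2,0],[0,0,0],10]]'
python3 -m inch '[[[0,0.3,0],[0,0,0],25],[[0,0.3,0],[0,0,0],45],[[0,0,0],[0,0,0],50],[[0,-15,0],[0,0,0],50],[[0,-40,0],[0,0,0],60],[[0,-70,0],[0,0,0],85],[[-15,-100,0],[0,0,0],85],[[-40,-120,0],[0,0,0],85],[[-55,-130,0],[0,0,0],85],[[-55,-130,0],[0,0,0],85],[[-55,-130,0],[0,0,0],85]]'
python3 - <<'E'
from h import *
c=cam("wrist");save(c,"pics/a2.png")
for k in("cap1","ball1_center"):
    print(k,[(np.array(e["box"]).round().tolist(),round(e["confidence"],2)) for e in bot.search_frame(c,k)])
E
python3 -m inch '[[[30,0,0],[0,0,0],85],[[70,0,0],[0,0,0],85],[[105,0,0],[0,0,0],85],[[120,0,0],[0,0,0],85],[[120,0,0],[0,0,0],85]]'
python3 - <<'E'
from h import *
d=cam("wrist");save(d,"pics/b2.png");t=cam("top")
for k in("cap1","ball1_center"):
    print(k,[(np.array(e["box"]).round().tolist(),round(e["confidence"],2)) for e in bot.search_frame(d,k)])
a=cv2.imread("pics/a2.png");b=cv2.imread("pics/b2.png")
g=lambda i:(255*(i/255.)**.6).astype(np.uint8)
cv2.imwrite("pics/m10.png",g(cv2.resize(np.vstack([a[118:258,200:480],b[118:258,100:380]]),(600*14//14,600),interpolation=cv2.INTER_CUBIC)))
E
```

```text
time: 25.8
ee_pos: [0.5392, -0.2177, 0.1235]
tcp_rot: [-89.8, -0.1, -86.5]
wrist_force: [0.2, -1.3, -2.3]
opening: 0.0131
time: 26.9
ee_pos: [0.5353, -0.1625, 0.253]
tcp_rot: [-89.8, -0.2, -86.4]
wrist_force: [0.3, -0.1, -0.9]
opening: 0.0851
cap1 [([352.0, 198.0, 377.0, 230.0], 0.72), ([285.0, 204.0, 316.0, 234.0], 0.67)]
ball1_center [([3.0, 82.0, 77.0, 202.0], 0.56), ([152.0, 128.0, 519.0, 241.0], 0.21)]
time: 27.55
ee_pos: [0.5418, -0.2848, 0.2509]
tcp_rot: [-90.0, -0.1, -86.7]
wrist_force: [-0.0, 0.1, 0.3]
opening: 0.0849
cap1 [([226.0, 200.0, 261.0, 229.0], 0.93), ([165.0, 163.0, 186.0, 196.0], 0.88), ([168.0, 201.0, 192.0, 234.0], 0.85)]
ball1_center []
```

View pics/m10.png

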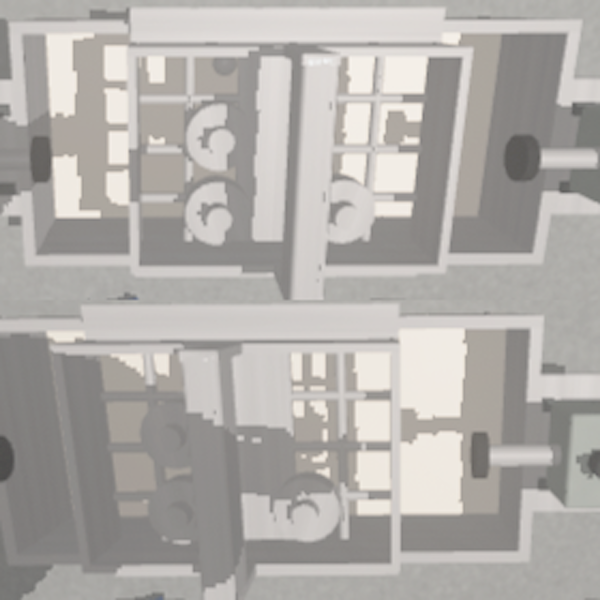

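```bash
cat > fit.py <<'E'
from h import *
from scipy.optimize import differential_evolution
def rect(hx,hy,z):
    k=[(hx,hy),(hx,-hy),(-hx,-hy),(-hx,hy)]
    return [((*k[i],z),(*k[(i+1)%4],z)) for i in range(4)]
def fit(c,edges,p0,rng=(.01,.01,.06)):
    g=cv2.GaussianBlur(cv2.cvtColor(c["frame"],cv2.COLOR_RGB2GRAY).astype(np.float32),(0,0),.8)
    gx,gy=cv2.Sobel(g,cv2.CV_32F,1,0),cv2.Sobel(g,cv2.CV_32F,0,1)
    A=np.array([e[0] for e in edges]);B=np.array([e[1] for e in edges]);t=np.linspace(.03,.97,60)[None,:,None]
    P=A[:,None]*(1-t)+B[:,None]*t
    def cost(p):
        cs,s=np.cos(p[2]),np.sin(p[2]);Q=P.copy();Q[...,0]=p[0]+cs*P[...,0]-s*P[...,1];Q[...,1]=p[1]+s*P[...,0]+cs*P[...,1]
        uv=proj(c,Q.reshape(-1,3)).reshape(*Q.shape[:2],2).astype(np.float32)
        d=uv[:,-1]-uv[:,0];d/=np.linalg.norm(d,axis=1)[:,None]
        a=cv2.remap(gx,uv[...,0],uv[...,1],cv2.INTER_LINEAR);b=cv2.remap(gy,uv[...,0],uv[...,1],cv2.INTER_LINEAR)
        return -np.minimum(np.abs(-a*d[:,1:]+b*d[:,:1]),150).mean()
    r=differential_evolution(cost,[(m-w,m+w) for m,w in zip(p0,rng)],seed=1,popsize=25,tol=1e-6)
    return r.x,r.fun,cost(p0)
E
python3 - <<'E'
from fit import *
c=cam("wrist")
for n,e in(("handle",rect(.052,.007,.152)),("pan",rect(.063,.138,.07)),("flange",[((.068,-.074,.07),(.068,.074,.07)),((-.068,-.074,.07),(-.068,.074,.07))])):
    x,f,f0=fit(c,e,(.5394,-.2177 if n!="pan" else -.225,.063));print(n,x[:2].round(4),np.degrees(x[2]).round(2),f,f0)
rel([.546,.203,.28],Rt=down(np.radians(-86.6)))
E
```

```text
handle [ 0.5406 -0.2173] 3.31 -91.80750274658203 -48.916992
pan [ 0.5397 -0.2161] 3.55 -70.23609924316406 -41.72421
flange [ 0.5419 -0.2156] 5.67 -70.20124053955078 -56.18895
pos [ 0.5424 -0.2817  0.2526] rot [-89.88  -0.12 -86.44] F [-0.1  0.  -0.4] open 0.085 t 27.8
shift [-483.5  -28.3   33.8]
turn [-0.002  0.003  0.002]
```

```bash
python3 -m inch '[[[-20,-28,2],[0,0,0],85],[[-60,-28,4],[0,0,0],85],[[-105,-28,8],[0,0,0],85],[[-150,-28,12],[0,0,0],85],[[-195,-28,15],[0,0,0],85],[[-240,-28,18],[0,0,0],85],[[-285,-28,21],[0,0,0],85],[[-330,-28,25],[0,0,0],85],[[-375,-28,28],[0,0,0],85],[[-420,-28,31],[0,0,0],85],[[-460,-28,34],[0,0,0],85],[[-484,-28,34],[0,0,0],85],[[-484,-28,34],[0,0,0],85],[[-484,-28,34],[0,0,0],85]]'
python3 - <<'E'
from fit import *
c=cam("wrist");save(c,"pics/r.png")
inner=[((.057,-.08,.05),(.057,.08,.05)),((-.057,-.08,.05),(-.057,.08,.05))]
lips=[((-.06,s*y,.062),(.06,s*y,.062)) for s in(1,-1) for y in(.08,.086)]
for n,e in(("outer",rect(.063,.086,.055)),("lips",lips+inner),("base",rect(.073,.096,.004)),("rails",inner+[((s*.063,-.08,.05),(s*.063,.08,.05)) for s in(1,-1)]+lips)):
    x,f,f0=fit(c,e,(.546,.203,.06),(.012,.012,.08));print(n,x[:2].round(4),np.degrees(x[2]).round(2),f,f0)
print([(np.array(d["box"]).round().tolist(),round(d["confidence"],2)) for d in bot.search_frame(c,"rack")])
rel([.546,.203,.28])
E
```

```text
time: 29.2
ee_pos: [0.5609, 0.088, 0.2797]
tcp_rot: [-90.0, 2.0, -82.0]
wrist_force: [-0.1, -0.0, 0.3]
opening: 0.0851
outer [0.5517 0.2122] 4.81 -96.98369598388672 -45.353344
lips [0.5517 0.2069] 4.91 -105.37725830078125 -33.790413
base [0.534  0.2047] 4.64 -53.732566833496094 -23.252272
rails [0.5515 0.2069] 4.87 -109.63370513916016 -42.352856
[([114.0, 109.0, 271.0, 227.0], 0.95), ([500.0, 241.0, 507.0, 245.0], 0.61)]
pos [0.5609 0.0881 0.2797] rot [-89.97   1.98 -82.01] F [0.  0.3 0.5] open 0.0848 t 29.3
shift [-115.8    3.7    1.3]
```

Run:
```python
from fit import *
rel([.5515,.207,.28],Rt=down(np.radians(-85.1)))
```

```text
pos [0.5609 0.0881 0.2797] rot [-89.97   1.98 -82.01] F [0.  0.3 0.5] open 0.0848 t 29.3
shift [-119.     3.8    7.3]
turn [ 0.     0.054 -0.035]
```

```bash
python3 -m inch '[[[-25,1,1],[0,0.02,-0.01],85],[[-60,2,3],[0,0.04,-0.025],85],[[-95,4,6],[0,0.054,-0.035],85],[[-115,4,7],[0,0.054,-0.035],85],[[-119,4,7],[0,0.054,-0.035],85],[[-119,4,7],[0,0.054,-0.035],85],[[-119,4,7],[0,0.054,-0.035],85]]'
python3 - <<'E'
from fit import *
c=cam("wrist");save(c,"pics/r2.png")
inner=[((.057,-.08,.05),(.057,.08,.05)),((-.057,-.08,.05),(-.057,.08,.05))]
lips=[((-.06,s*y,.062),(.06,s*y,.062)) for s in(1,-1) for y in(.08,.086)]
for n,e in(("lips+inner",lips+inner),("rails",inner+[((s*.063,-.08,.05),(s*.063,.08,.05)) for s in(1,-1)]+lips),("lips",lips),("inner",inner)):
    x,f,f0=fit(c,e,(.5515,.207,.085),(.008,.008,.05));print(n,x[:2].round(4),np.degrees(x[2]).round(2),f,f0)
rel([.5394,-.2177,.25],Rt=down(np.radians(-86.5)))
E
```

```text
time: 30.0
ee_pos: [0.568, 0.1056, 0.2798]
tcp_rot: [-90.1, 2.1, -80.5]
wrist_force: [-0.1, 0.0, -0.5]
opening: 0.0851
lips+inner [0.5516 0.2068] 4.81 -108.94359588623047 -108.8013
rails [0.5514 0.2068] 4.81 -110.22798919677734 -110.01729
lips [0.5539 0.2071] 4.82 -99.10509490966797 -98.77162
inner [0.5515 0.2056] 4.76 -129.48211669921875 -128.86069
pos [0.5679 0.1056 0.2798] rot [-90.11   2.13 -80.46] F [ 0.3  0.5 -1.5] open 0.0846 t 30.05
shift [315.   18.3 -81.7]
turn [ 0.004  0.105 -0.037]
```

```bash
python3 -m inch '[[[20,0,-4],[0,-0.14,0],85],[[50,0,-12],[0,-0.28,0],85],[[80,0,-21],[0,-0.42,0],85],[[110,0,-30],[0,-0.56,0],85],[[140,0,-38],[0,-0.7,0],85],[[170,0,-45],[0,-0.84,0],85],[[200,0,-53],[0,-0.98,0],85],[[230,0,-60],[0,-1.12,0],85],[[260,0,-67],[0,-1.26,0],85],[[285,0,-74],[0,-1.4,0],85],[[305,0,-79],[0,-1.54,0],85],[[315,0,-82],[0,-1.66,0],85],[[315,0,-82],[0,-1.7,0],85]]'
python3 - <<'E'
from fit import *
rel([.5400,-.2175,.27],Rt=down(np.radians(93.4)));print(bot.get_obs()["q"].round(1))
E
```

```text
time: 31.35
ee_pos: [0.5388, -0.22, 0.268]
tcp_rot: [-87.9, -0.2, 17.1]
wrist_force: [-0.4, 0.6, 0.2]
opening: 0.0849
pos [ 0.5388 -0.22    0.268 ] rot [-87.88  -0.15  17.08] F [-0.4  0.6  0.2] open 0.0849 t 31.35
shift [ 1.9 -1.9  2.1]
turn [-0.03  -1.332  0.027]
[-23.1  11.9  22.  101.3   1.7  49.8]
```

```bash
python3 -m inch '[[[2,-2,2],[-0.003,-0.14,0.003],85],[[2,-2,2],[-0.006,-0.28,0.006],85],[[2,-2,2],[-0.01,-0.42,0.01],85],[[2,-2,2],[-0.013,-0.56,0.012],85],[[2,-2,2],[-0.016,-0.7,0.015],85],[[2,-2,2],[-0.019,-0.84,0.017],85],[[2,-2,2],[-0.022,-0.98,0.02],85],[[2,-2,2],[-0.025,-1.12,0.023],85],[[2,-2,2],[-0.028,-1.26,0.026],85],[[2,-2,2],[-0.03,-1.332,0.027],85],[[2,-2,2],[-0.03,-1.332,0.027],85],[[2,-2,2],[-0.03,-1.332,0.027],85]]'
python3 - <<'E'
from fit import *
c=cam("wrist");t=cam("top")
for n,q in(("wrist",c),("top",t)):
    x,f,f0=fit(q,rect(.052,.007,.152),(.5400,-.2175,.058),(.008,.008,.04));print(n,"handle",x[:2].round(4),np.degrees(x[2]).round(2),f,f0)
inner=[((.057,-.08,.05),(.057,.08,.05)),((-.057,-.08,.05),(-.057,.08,.05))]
lips=[((-.06,s*y,.062),(.06,s*y,.062)) for s in(1,-1) for y in(.08,.086)]
x,f,f0=fit(t,inner+lips,(.5500,.206,.08),(.01,.01,.05));print("top rack",x[:2].round(4),np.degrees(x[2]).round(2),f,f0)
rel([.5406,-.2175,.1215],Rt=down(np.radians(93.4)))
E
```

```text
time: 32.55
ee_pos: [0.5401, -0.2176, 0.2701]
tcp_rot: [-90.0, 0.0, 93.3]
wrist_force: [-0.3, -0.3, -0.0]
opening: 0.0851
wrist handle [ 0.5364 -0.2178] 3.59 -98.72368621826172 -94.94515
top handle [ 0.548  -0.2255] 1.03 -16.68694305419922 -10.647092
top rack [0.5468 0.2041] 4.84 -140.44015502929688 -114.99702
pos [ 0.5402 -0.2176  0.2701] rot [-9.001e+01  1.000e-02  9.330e+01] F [-0.3 -0.1  0.4] open 0.0851 t 32.65
shift [ 1.000e-01  1.486e+02 -4.000e-01]
turn [ 0.    -0.002 -0.   ]
```

```bash
python3 -m inch '[[[20,0,0],[0,0,0],85],[[60,0,0],[0,0,0],85],[[105,0,1],[0,0,0],85],[[150,0,2],[0,0,0],85],[[195,0,4],[0,0,0],85],[[240,0,8],[0,0,0],85],[[285,0,12],[0,-0.01,0],85],[[330,0,18],[0,-0.01,0],85],[[375,0,24],[0,-0.02,0],85],[[405,0,30],[0,-0.026,0],85],[[420,0,33],[0,-0.026,0],85],[[422,0,33],[0,-0.026,0],85],[[422,0,33],[0,-0.026,0],85]]'
python3 - <<'E'
from fit import *
c=cam("wrist");save(c,"pics/r3.png")
inner=[((.057,-.08,.05),(.057,.08,.05)),((-.057,-.08,.05),(-.057,.08,.05))]
lips=[((-.06,s*y,.062),(.06,s*y,.062)) for s in(1,-1) for y in(.08,.086)]
for n,e in(("all",inner+lips),("inner",inner),("lips",lips)):
    x,f,f0=fit(c,e,(.547,.206,.085),(.01,.008,.05));print(n,x[:2].round(4),np.degrees(x[2]).round(2),f,f0)
t=cam("top");x,f,f0=fit(t,rect(.052,.007,.152),(.5390,-.2175,.058),(.008,.008,.04));print("top handle",x[:2].round(4),np.degrees(x[2]).round(2),f,f0)
rel([.5385,-.2176,.27],Rt=down(np.radians(93.4)));print(bot.get_obs()["q"].round(1))
E
```

```text
time: 33.95
ee_pos: [0.4831, 0.2014, 0.2699]
tcp_rot: [-90.0, 0.0, 94.8]
wrist_force: [0.6, -0.3, 0.9]
opening: 0.0851
all [0.5514 0.2061] 4.91 -137.37814331054688 -125.12998
inner [0.5513 0.2063] 4.81 -132.40069580078125 -98.81092
lips [0.5559 0.2065] 4.89 -140.73130798339844 -138.28952
top handle [ 0.5312 -0.2095] 5.38 -126.46224975585938 -84.931015
pos [0.4833 0.2007 0.2699] rot [-9.001e+01  3.000e-02  9.471e+01] F [ 0.1 -0.2  0.2] open 0.0848 t 34.05
shift [-4.214e+02  2.000e-01 -2.070e+01]
turn [ 0.     0.023 -0.001]
[22.6  2.3 11.6 99.3 -0.  17.9]
```

```bash
python3 -m inch '[[[1,-3,-15],[0,0,0],85],[[3,-7,-40],[0,0,0],85],[[4,-10,-54],[0,0,0],85],[[4,-10,-54],[0,0,0],85],[[4,-10,-54],[0,0,0],85]]'
python3 - <<'E'
from fit import *
inner=[((.057,-.08,.05),(.057,.08,.05)),((-.057,-.08,.05),(-.057,.08,.05))]
lips=[((-.06,s*y,.062),(.06,s*y,.062)) for s in(1,-1) for y in(.08,.086)]
c=cam("wrist");save(c,"pics/r4.png");print(c["origin"],c["orientation"])
for n,e in(("all",inner+lips),("inner",inner)):
    x,f,f0=fit(c,e,(.549,.206,.085),(.01,.008,.05));print(n,x[:2].round(4),np.degrees(x[2]).round(2),f,f0)
t=cam("top")
for p in((.5390,-.2175,.058),):
    x,f,f0=fit(t,rect(.052,.007,.152),p,(.004,.004,.03));print("top handle",x[:2].round(4),np.degrees(x[2]).round(2),f,f0)
    x,f,f0=fit(t,rect(.063,.138,.07),(.5375,-.222,.06),(.006,.01,.03));print("top pan",x[:2].round(4),np.degrees(x[2]).round(2),f,f0)
    x,f,f0=fit(t,[((s*.068,-.074,.07),(s*.068,.074,.07)) for s in (1,-1)]+[((-.05,s*.074,.11),(.05,s*.074,.11)) for s in (1,-1)],(.5390,-.2175,.058),(.007,.007,.03));print("top sieve",x[:2].round(4),np.degrees(x[2]).round(2),f,f0)
rel([.5385,-.2176,.27],Rt=down(np.radians(93.4)))
E
```

```text
time: 34.55
ee_pos: [0.5369, 0.208, 0.2797]
tcp_rot: [-90.0, 0.0, 94.6]
wrist_force: [-0.2, 0.7, 0.3]
opening: 0.0851
[0.46719487 0.20285383 0.4228063 ] [1.63878813e+02 3.97066665e-02 9.45038220e+01]
all [0.5516 0.2063] 4.95 -138.95640563964844 -96.09386
inner [0.5518 0.2065] 4.95 -149.17298889160156 -20.663143
top handle [ 0.5405 -0.2215] 2.14 -107.62487030029297 -84.18501
top pan [ 0.5367 -0.2273] 3.72 -125.6810531616211 -104.9274
top sieve [ 0.5425 -0.2146] 3.81 -135.5310516357422 -109.72178
pos [0.5363 0.2084 0.2801] rot [-9.001e+01  3.000e-02  9.466e+01] F [-0.7 -0.7 -0.3] open 0.0847 t 34.65
shift [-424.8   10.3   32.4]
turn [ 0.     0.022 -0.001]
```

```bash
python3 -m inch '[[[-20,0,1],[0,0,0],85],[[-60,0,2],[0,0,0],85],[[-105,0,3],[0,0,0],85],[[-150,2,5],[0,0,0],85],[[-195,4,8],[0,0,0],85],[[-240,6,12],[0,0.01,0],85],[[-285,8,17],[0,0.01,0],85],[[-330,10,22],[0,0.02,0],85],[[-375,10,27],[0,0.022,0],85],[[-405,10,31],[0,0.022,0],85],[[-420,10,32],[0,0.022,0],85],[[-425,10,32],[0,0.022,0],85],[[-425,10,32],[0,0.022,0],60],[[-425,10,32],[0,0.022,0],60]]'
python3 - <<'E'
from h import *
rel([.5385,-.2177,.1215],Rt=down(np.radians(93.5)))
E
```

```text
time: 36.05
ee_pos: [0.5391, -0.2166, 0.2705]
tcp_rot: [-90.0, 0.0, 93.5]
wrist_force: [-0.1, 0.2, -0.2]
opening: 0.0602
pos [ 0.5391 -0.2166  0.2705] rot [-9.002e+01  2.000e-02  9.346e+01] F [-0.1  0.2 -0.2] open 0.0602 t 36.05
shift [ -1.  149.    0.7]
turn [ 0.    -0.001 -0.   ]
```

```bash
python3 -m inch '[[[-1,30,1],[0,0,0],50],[[-1,65,1],[0,0,0],45],[[-1,98,1],[0,0,0],45],[[-1,122,1],[0,0,0],45],[[-1,138,1],[0,0,0],45],[[-1,146,1],[0,0,0],45],[[-1,148,1],[0,0,0],45],[[-1,148,1],[0,0,0],30],[[-1,148,1],[0,0,0],20],[[-1,148,1],[0,0,0],10],[[-1,148,1],[0,0,0],10],[[-1,148,1],[0,0,0],10],[[-1,148,1],[0,0,0],10]]' 70
```

```text
time: 37.35
ee_pos: [0.5387, -0.2178, 0.1238]
tcp_rot: [-90.1, 0.1, 93.5]
wrist_force: [0.3, 0.8, 6.4]
opening: 0.0129
```

```bash
python3 -m inch '[[[0,-1,0],[0,0,0],10],[[0,-4,0],[0,0,0],10],[[0,-10,0],[0,0,0],10],[[0,-20,0],[0,0,0],10],[[0,-32,0],[0,0,0],10],[[0,-46,0],[0,0,0],10],[[0,-60,0],[0,0,0],10],[[0,-74,0],[0,0,0],10],[[0,-86,0],[0,0,0],10],[[0,-96,0],[0,0,0],10],[[0,-100,0],[0,0,0],10],[[0,-100,0],[0,0,0],10]]'
python3 - <<'E'
from h import *
rel([.5512,.2062,.2],Rt=down(np.radians(94.85)))
E
```

```text
time: 38.55
ee_pos: [0.5387, -0.2178, 0.2244]
tcp_rot: [-90.2, 0.1, 93.5]
wrist_force: [0.2, -0.2, -5.0]
opening: 0.013
pos [ 0.5387 -0.2178  0.2244] rot [-9.017e+01  8.000e-02  9.346e+01] F [ 0.2 -0.2 -5. ] open 0.013 t 38.55
shift [422.5  23.9 -38. ]
turn [ 0.003 -0.024 -0.001]
```

```bash
python3 -m inch '[[[4,0,0],[0,0,0],10],[[16,0,0],[0,0,0],10],[[36,0,0],[0,0,0],10],[[62,0,-1],[0,0,0],10],[[92,0,-2],[0,0,0],10],[[125,0,-4],[0,0,0],10],[[160,0,-6],[0.001,-0.005,0],10],[[195,0,-9],[0.001,-0.005,0],10],[[230,0,-13],[0.001,-0.01,0],10],[[265,0,-17],[0.001,-0.01,0],10],[[300,0,-22],[0.002,-0.015,0],10],[[332,0,-27],[0.002,-0.02,0],10],[[360,0,-31],[0.003,-0.024,0],10],[[384,0,-34],[0.003,-0.024,0],10],[[402,0,-36],[0.003,-0.024,0],10],[[414,0,-37],[0.003,-0.024,0],10],[[421,0,-38],[0.003,-0.024,0],10],[[422.5,0,-38],[0.003,-0.024,0],10],[[422.5,0,-38],[0.003,-0.024,0],10]]'
python3 - <<'E'
from fit import *
rel([.5512,.2062,.112],Rt=down(np.radians(94.85)))
c=cam("wrist")
x,f,f0=fit(c,rect(.052,.007,.2526),(.5512,.2062,.085),(.006,.006,.03));print("handle",x[:2].round(4),np.degrees(x[2]).round(2),f,f0)
print("cap",[(np.array(e["box"]).round().tolist(),round(e["confidence"],2)) for e in bot.search_frame(c,"cap1")])
E
```

```text
time: 40.45
ee_pos: [0.5512, 0.2058, 0.224]
tcp_rot: [-90.0, 0.1, 94.8]
wrist_force: [0.5, -0.4, -5.6]
opening: 0.0132
pos [0.5512 0.2058 0.224 ] rot [-8.999e+01  9.000e-02  9.481e+01] F [ 0.5 -0.4 -5.6] open 0.0132 t 40.45
shift [ 6.00e-01  1.12e+02 -1.00e-01]
turn [-0.    -0.001 -0.002]
handle [0.5452 0.2061] 4.69 -73.44538116455078 -35.347023
cap [([303.0, 170.0, 359.0, 223.0], 0.96), ([200.0, 168.0, 258.0, 220.0], 0.89), ([302.0, 222.0, 352.0, 276.0], 0.83)]
```

```bash
python3 -m inch '[[[0.5,8,0],[0,0,0],10],[[0.5,24,0],[0,0,0],10],[[0.5,44,0],[0,0,0],10],[[0.5,64,0],[0,0,0],10],[[0.5,82,0],[0,0,0],10],[[0.5,95,0],[0,0,0],10],[[0.5,103,0],[0,0,0],10],[[0.5,107,0],[0,0,0],10],[[0.5,109,0],[0,0,0],10],[[0.5,111,0],[0,0,0],10],[[0.5,111,0],[0,0,0],10]]'
```

```text
time: 41.65
ee_pos: [0.5514, 0.2058, 0.1134]
tcp_rot: [-90.0, 0.1, 94.8]
wrist_force: [0.3, -0.1, -5.2]
opening: 0.0129
```

```bash
python3 -m inch '[[[0,1,0],[0,0,0],10],[[0,2,0],[0,0,0],10],[[0,3,0],[0,0,0],10],[[0,3,0],[0,0,0],10]]'
```

```text
time: 42.05
ee_pos: [0.5513, 0.2058, 0.1103]
tcp_rot: [-90.0, 0.1, 94.8]
wrist_force: [0.6, -0.2, -4.8]
opening: 0.013
```

```bash
python3 -m inch '[[[0,1,0],[0,0,0],10],[[0,2,0],[0,0,0],10],[[0,3,0],[0,0,0],10],[[0,4,0],[0,0,0],10],[[0,4,0],[0,0,0],10]]'
```

```text
time: 42.55
ee_pos: [0.5513, 0.2058, 0.106]
tcp_rot: [-90.0, 0.1, 94.8]
wrist_force: [-0.1, 0.7, -5.4]
opening: 0.0128
```

```bash
python3 -m inch '[[[0,1,0],[0,0,0],10],[[0,2,0],[0,0,0],10],[[0,2.5,0],[0,0,0],10],[[0,2.5,0],[0,0,0],10]]'
```

```text
time: 42.95
ee_pos: [0.5514, 0.2058, 0.1039]
tcp_rot: [-90.0, 0.1, 94.8]
wrist_force: [-0.9, -0.3, -2.7]
opening: 0.0133
```

```bash
python3 -m inch '[[[0,0.5,0],[0,0,0],10],[[0,0.7,0],[0,0,0],10],[[0,0.7,0],[0,0,0],10]]'
python3 -m inch '[[[0,0,0],[0,0,0],20],[[0,0,0],[0,0,0],32],[[0,0,0],[0,0,0],45],[[0,0,0],[0,0,0],50],[[0,-4,0],[0,0,0],50],[[0,-14,0],[0,0,0],50],[[0,-35,0],[0,0,0],50],[[0,-65,0],[0,0,0],60],[[0,-100,0],[0,0,0],60],[[0,-135,0],[0,0,0],60],[[0,-150,0],[0,0,0],60],[[0,-150,0],[0,0,0],60],[[0,-150,0],[0,0,0],60]]'
python3 - <<'E'
from fit import *
c=cam("wrist");save(c,"pics/f.png")
x,f,f0=fit(c,rect(.052,.007,.132),(.5512,.2062,.085),(.008,.008,.04));print("handle",x[:2].round(4),np.degrees(x[2]).round(2),f,f0)
lips=[((-.06,s*y,.062),(.06,s*y,.062)) for s in(1,-1) for y in(.08,.086)]
x,f,f0=fit(c,lips,(.5512,.2062,.085),(.002,.008,.04));print("lips",x[:2].round(4),np.degrees(x[2]).round(2),f,f0)
w=[((-.06,s*.074,.09),(.06,s*.074,.09)) for s in(1,-1)]
x,f,f0=fit(c,w,(.5512,.2062,.085),(.002,.008,.04));print("walls",x[:2].round(4),np.degrees(x[2]).round(2),f,f0)
for k in("cap1","ball1_center"):
    for e in bot.search_frame(c,k):
        b=np.array(e["box"]);q=plane(c,[(b[:2]+b[2:])/2],.068)[0];print(k,b.round(),round(e["confidence"],2),q.round(3))
for n in("top","scene"):
    t=cam(n);save(t,f"pics/f_{n}.png")
    for k in("bottle","brush","tub","collar","jar"):print(n,k,[np.array(e["box"]).round().tolist() for e in bot.search_frame(t,k)[:1]])
    t0=dict(t);t0["frame"]=cv2.cvtColor(cv2.imread(f"pics/{n}0.png"),cv2.COLOR_BGR2RGB)
E
```

```text
time: 43.25
ee_pos: [0.5515, 0.2059, 0.1039]
tcp_rot: [-90.1, 0.1, 94.8]
wrist_force: [-2.2, -2.0, 4.1]
opening: 0.0129
time: 44.55
ee_pos: [0.5514, 0.2061, 0.2537]
tcp_rot: [-90.1, 0.1, 94.8]
wrist_force: [0.5, 0.1, -0.5]
opening: 0.06
handle [0.5541 0.206 ] 4.27 -116.61843872070312 -53.986305
lips [0.5492 0.2066] 5.09 -99.90403747558594 -95.17764
walls [0.5492 0.2111] 4.71 -122.97706604003906 -53.70721
cap1 [238. 144. 270. 176.] 0.84 [0.526 0.177 0.068]
cap1 [291. 178. 323. 209.] 0.81 [0.558 0.237 0.068]
cap1 [292. 144. 324. 175.] 0.7 [0.521 0.235 0.068]
cap1 [224. 252. 270. 315.] 0.17 [0.675 0.177 0.068]
top bottle []
top brush [[276.0, 173.0, 332.0, 190.0]]
top tub [[178.0, 185.0, 209.0, 229.0]]
top collar []
top jar [[187.0, 166.0, 205.0, 184.0]]
scene bottle [[342.0, 321.0, 371.0, 353.0]]
scene brush [[198.0, 214.0, 256.0, 255.0]]
scene tub [[238.0, 273.0, 274.0, 302.0]]
scene collar [[328.0, 251.0, 399.0, 319.0]]
scene jar [[312.0, 299.0, 334.0, 326.0]]
```

```bash
python3 -m inch '[[[-20,-5,5],[0,0,0],60],[[-60,-10,15],[0,0,0],60],[[-105,-15,30],[0,0,0],60],[[-150,-20,45],[0,0,0],60],[[-195,-20,60],[0,0,0],60],[[-240,-20,75],[0,0,0],60],[[-280,-20,90],[0,0,0],60],[[-310,-20,100],[0,0,0],60],[[-310,-20,100],[0,0,0],60],[[-310,-20,100],[0,0,0],60]]'
python3 - <<'E'
from fit import *
c=cam("wrist");t=cam("top");s=cam("scene");save(t,"pics/g_top.png");save(s,"pics/g_scene.png")
h=.05
H=rect(.052,.007,h+.082);L=[((-.06,y,.062),(.06,y,.062)) for y in(.08,.086,-.08,-.086)]
F=[((x,-.074,h+.002),(x,.074,h+.002)) for x in(.068,-.068)];W=[((-.05,y,h+.04),(.05,y,h+.04)) for y in(.074,-.074)]
for n,q in(("top",t),("scene",s)):
    for m,e in(("handle",H),("flange+walls",F+W),("H+F+W",H+F+W),("lips",L)):
        x,f,f0=fit(q,e,(.549,.206,.085),(.008,.008,.05));print(n,m,x[:2].round(4),np.degrees(x[2]).round(2),round(float(f)),round(float(f0)))
    for k in("cap1","bottle","collar","ball1_center","sieve"):print(n,k,[(np.array(e["box"]).round().tolist(),round(e["confidence"],2)) for e in bot.search_frame(q,k)[:4]])
s0=dict(s);s0["frame"]=cv2.cvtColor(cv2.imread("pics/scene0.png"),cv2.COLOR_BGR2RGB)
inner=[((x,-.08,.05),(x,.08,.05)) for x in(.057,-.057)]
x,f,f0=fit(s0,inner+L,(.55,.206,.085),(.01,.01,.05));print("scene0 rack",x[:2].round(4),np.degrees(x[2]).round(2),f,f0)
d=cv2.absdiff(s0["frame"],s["frame"]).max(2);print("diffs",{k:int(d[b[1]:b[3],b[0]:b[2]].mean()) for k,b in dict(bottle=(342,321,371,353),brush=(198,214,256,255),tub=(238,273,274,302),jar=(312,299,334,326),collar=(372,254,392,271)).items()})
E
```

```text
time: 46.3
ee_pos: [0.4773, -0.1117, 0.2742]
tcp_rot: [-90.1, 0.1, 94.7]
wrist_force: [-0.3, 0.5, 0.5]
opening: 0.0598
top handle [0.5541 0.2074] 4.64 -131 -99
top flange+walls [0.5544 0.211 ] 4.69 -132 -49
top H+F+W [0.5542 0.2091] 4.86 -123 -74
top lips [0.5443 0.2129] 4.91 -121 -103
top cap1 []
top bottle [([156.0, 166.0, 179.0, 183.0], 0.66)]
top collar [([171.0, 216.0, 182.0, 223.0], 0.34)]
top ball1_center []
top sieve [([394.0, 251.0, 443.0, 298.0], 0.97), ([163.0, 187.0, 208.0, 232.0], 0.73), ([283.0, 247.0, 304.0, 287.0], 0.71), ([324.0, 256.0, 376.0, 304.0], 0.56)]
scene handle [0.5536 0.2057] 4.57 -133 -98
scene flange+walls [0.5545 0.2013] 4.82 -124 -83
scene H+F+W [0.5539 0.2094] 5.05 -122 -90
scene lips [0.5566 0.2093] 3.83 -123 -68
scene cap1 [([351.0, 262.0, 368.0, 277.0], 0.55), ([372.0, 270.0, 382.0, 288.0], 0.53), ([366.0, 283.0, 379.0, 297.0], 0.48), ([199.0, 216.0, 253.0, 256.0], 0.18)]
scene bottle [([345.0, 321.0, 371.0, 356.0], 0.69), ([211.0, 168.0, 223.0, 179.0], 0.56)]
scene collar [([379.0, 254.0, 389.0, 267.0], 0.45)]
scene ball1_center [([330.0, 249.0, 400.0, 321.0], 0.7), ([367.0, 286.0, 375.0, 298.0], 0.32), ([352.0, 265.0, 366.0, 276.0], 0.32)]
scene sieve [([237.0, 115.0, 291.0, 162.0], 0.88), ([326.0, 252.0, 399.0, 316.0], 0.83), ([293.0, 157.0, 346.0, 205.0], 0.81), ([184.0, 84.0, 235.0, 130.0], 0.67)]
scene0 rack [0.5508 0.2067] 5.02 -129.96746826171875 -124.615204
diffs {'bottle': 3, 'brush': 5, 'tub': 2, 'jar': 3, 'collar': 44}
```

```bash
python3 -m inch '[[[-30,0,-10],[0,0,0],60],[[-70,0,-30],[0,0,0],60],[[-105,0,-50],[0,0,0],60],[[-115,0,-52],[0,0,0],60],[[-115,0,-52],[0,0,0],60],[[-115,0,-52],[0,0,0],60]]'
python3 - <<'E'
from fit import *
c=cam("wrist");save(c,"pics/p.png")
P=np.array([.539,-.2248]);th=np.radians(3.6);M=np.array([[np.cos(th),np.sin(th)],[-np.sin(th),np.cos(th)]])
print("net",[((M@(plane(c,[(np.array(e["box"])[:2]+np.array(e["box"])[2:])/2],.009)[0,:2]-P)).round(3).tolist(),np.array(e["box"]).round().tolist(),round(e["confidence"],2)) for e in bot.search_frame(c,"ball1_center")])
# rectify the pan floor: 2 px/mm at ball-centre height
g=np.mgrid[-.057:.057:.0005,-.134:.134:.0005];X=np.stack([g[0].ravel(),g[1].ravel()],1)@M+P
uv=proj(c,np.c_[X,np.full(len(X),.009)]).astype(np.float32).reshape(*g[0].shape,2)
r=cv2.remap(cv2.cvtColor(c["frame"],cv2.COLOR_RGB2GRAY),uv[...,0],uv[...,1],cv2.INTER_LINEAR);cv2.imwrite("pics/rect.png",r)
ci=cv2.HoughCircles(cv2.GaussianBlur(r,(0,0),1.5),cv2.HOUGH_GRADIENT,1,18,param1=60,param2=13,minRadius=11,maxRadius=18)
print(r.shape,[((x/2-134).round(),(y/2-57).round(),rr) for x,y,rr in ci[0][:14]] if ci is not None else None)
E
```

```text
time: 47.55
ee_pos: [0.5385, -0.2209, 0.2744]
tcp_rot: [-90.1, 0.0, 94.8]
wrist_force: [-0.9, -0.5, 0.5]
opening: 0.0599
net []
(228, 536) [(np.float32(2.0), np.float32(48.0), np.float32(15.1)), (np.float32(-0.0), np.float32(-34.0), np.float32(14.1)), (np.float32(5.0), np.float32(1.0), np.float32(11.8)), (np.float32(31.0), np.float32(41.0), np.float32(13.8)), (np.float32(11.0), np.float32(-48.0), np.float32(13.8))]
```

```bash
python3 -c "
from workcell import bot
print(bot.job_done(), bot.get_obs()['time'])"
```

```text
the job is handed in; nothing more can be done
the job is handed in; nothing more can be done
```

I shook the sieve against the left and right stops, twice each and left first. Then I lifted it across, lowered it onto the drain rack under force feedback, let go and handed the job in. The last clock reading, just before hand-in, was about 47.6 s of the 72 s allowed.

**Stops:** judging by force and position, each push went in about 6–8 mm. Wrist force along the slide stayed at or below about 8 N, and the vertical force below about 7 N, at the readings taken after each move.

**Last checks:**
- **Balls:** a circle search of the pan floor found exactly five, one of them where a ball had already been seen through the mesh. The trained network reported none in that same picture. It had missed balls before, so I trusted the circles.
- **Caps:** the network found three, and they placed inside the seated sieve.
- **Seating:** contact came at the expected height (gripper tip 0.104 m), so the keels should be between the rails.
- **Position on the rack:** three cameras put the sieve's handle about 3 mm off the rack's middle across, about 1 mm along it, and parallel within 1°. The wall, flange and lip fits scattered by up to about 6 mm in position and 1° in angle. The top camera placed the rack about 5 mm away from where the wrist and scene cameras did.
- **Bystanders:** bottle, brush, tub and jar look unchanged in the scene camera. The picture around the collar did change, most likely because the sieve now stands beside it, and it was found in about the same place.
- **Viewing limit:** the 12 picture views were used up before the placing, so the final checks are numeric only.

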